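# Still the drop hook and hang the crayon pail

## Robot

A 6-joint arm with a two-finger parallel gripper is mounted at the origin on the work surface. World frame = base frame: x ahead of the robot, y to its left, z up, the work surface at z = 0. Lengths are in m, angles in rad, forces in N, time in s.
With the tool pointing down it reaches from about 0.4 to 0.825 m from the base axis. Payload 7 kg.
Tool frame: the origin (TCP) lies between the finger pads; the fingertips stand 8 mm ahead of it and the grasp point (between the pads) lies 11 mm behind it (arm.finger_overhang is the distance from the TCP to the fingertips, in m); z points along the fingers, y is the line along which they close (so a half turn about z gives the same grasp; the last joint's range is limited). The gripper opens to 88 mm and grips with 3 to 60 N. Pads are 19 mm wide; open, the fingers measure 130 mm over their backs; the gripper's body (78 mm by 193 mm) begins 47 mm behind the grasp point.
Start: joints at [1.483, 0.359, 0.012, 0, -1.224, -0.288], TCP at [0.248, 0.628, 0.235] pointing down, gripper open.
Joint ranges: [-3.07, 3.07], [-1.43, 2.12], [-1.02, 1.25], [-3.03, 1.67], [-3.05, -0], [-3.03, 3.03]. Speed limits (rad/s): [2.39, 2.39, 3.01, 3.14, 3.14, 3.14].

## Interface

Orientations are given as [roll, pitch, yaw] about the fixed x, y, z axes, in that order (R = Rz(yaw) Ry(pitch) Rx(roll)).
In Python, from station import arm gives the robot as it stands.
- The arm moves only by the tool move_arm, never from a script. Its argument "rows" is text: rows parted by semicolons, each of 7 numbers parted by spaces: the turn, a rotation vector about the tool's x, y, z in degrees, then the shift along the tool's x, y, z in m, then the finger opening in m, from 0 to 0.0876. A call has 1 to 8 rows; each row shifts and turns the commanded pose from where the row before left it, along the tool's axes as they then stand; what a row does not reach is not made up. A row lasts 1/8 s, in which the tool goes at most 62.5 mm and 10.7 degrees, less where a joint would pass 70% of its speed; a pose out of reach is approached as far as the arm can. A call is refused whole if a number of a shift passes 0.0625 or a number of a turn 10.7, either way. A call with a gripper value outside its range is refused whole. The fingers move at their own pace and stop on an object; "squeeze" is the grip in N (left out, the last holds). Time passes only in rows, so rows that do not move let the fingers close. It gives the time, the measured TCP pose, the force, the opening and the grip force at its end, in the units of the state.
- arm.get_state(): the state, without advancing time (a new reading comes with each control period).
- arm.grab_frame(name): name is "scene" or "side" or "wrist"; returns (picture, depth): 384x512x3 uint8, blue, green, red; 384x512 float32, m along the optical axis (not along the pixel's ray), 0 where there is no reading.
- arm.camera_model(name): a dict with "mtx" (3x3 intrinsics, pixels), "k1" (the pictures are not rectified: a ray, as slopes to the right and down, at radius r is drawn at 1 + k1 r^2 times it, then the intrinsics apply), "camera_from_world" (4x4, takes a point from world to camera coordinates); the wrist camera has in their place "mount" (4x4, takes a point from camera to tool coordinates, whose origin is the TCP and whose axes are the flange's). Camera axes: x right, y down, z forward; pixel columns grow to the right and rows downward; lengths in m; the calibration is good to about 2 mm. A picture is of the moment at which its call begins: read the wrist's pose just before it. camera_model takes no time and is no camera call.
- arm.job_done(): hands the job in; it is judged then, once.
The state is a dict: "t": time; "q": joint angles; "qd": joint speeds; "joint_efforts": joint torques, N m; "eef_pos": TCP position; "ee_rot": TCP orientation; "force": force on the tool from outside, world axes, zero at the start; "moment": the same for the moment, N m; "width": finger opening in m; "gripper_force": force on a finger pad.
Only numpy, scipy, OpenCV 4.12 (cv2) and the standard library are available. Lean on these libraries where they do the work, as an engineer would, in place of code of your own. Each camera call takes 0.05 s, during which the arm holds its last target. There are 200 camera calls.

## Task

The litho stone has to be cleared for drawing. With a light touch steady the swinging hook under the stand's arm until it hangs still by itself, then lift the wire-bailed crayon pail off the stone, keep it upright and hang it by its bail in the hook, left hanging free and quiet. Leave the jar, the wooden rule and the ink roller where they are.

Things in the scene. Friction and masses are not known exactly. Their poses are not given: they have to be found in the camera images.
- stand: fixed steel stand whose arm carries the hook. Origin on the table plumb below the hook's pivot; x level in the hook's plane, from its open side towards the post; z up. Post 18 thick at x 140, y 60 on a foot 120 x 120 x 16. The arm, a bar 22 wide with its underside 421 above the table, runs from the post to 30 past the pivot, right above the hook: a vertical tool cannot come down there
- pivot (a point): the hook's pivot, fixed, 405 above the table on the stand's origin line; axes as the stand's
- hook (a joint): hook's swing (rad) about the stand's x axis through the pivot; 0 = plumb, positive = lower end to the stand's +y. Starts swinging freely 0.35 to 0.55 either side, 0.8 s there and back, almost undamped: will not stop by itself. It swings only sideways (stand's y-z plane) and cannot yield along x. A finger resting lightly on the shank stops it
- hook_seat (a point): moves with the hook (90 g, steel bar 7 thick): centre of a bail wire seated in its bottom, 142 below the pivot. Shank straight at stand x +16, 55 to 132 below the pivot; then a half circle, centre-line radius 16, lowest 148 below the pivot at x 0; upturned tip at x -21, 30 above the seat. Mouth between tip and shank opens upward, about 25 wide
- stone: fixed litho stone, pale slab 280 (x) x 260 (y) x 70 high with chipped yellow sides; origin at the centre of its underside
- pail: loose steel pail of black crayons, 0.15 to 0.31 kg, diameter 55, straight sides 70 high, on the stone; origin centre of underside. Stiff wire bail 5 thick stands fixed over it in its y-z plane: legs at y +-26.5, tapering from 85 up to a blunt peak at 150. Hangs with its y along the stand's y, either way round. Grip its sides across y, about 35 up. Spills if it leans over 30 degrees
- bail_top (a point): centre of the wire at the bail's peak, 150 above the pail's underside
- jar: bystander: loose closed amber glass jar without bail, diameter 52, 75 high, on the stone; origin at the centre of its underside
- rule: bystander: loose wooden rule 30 x 220 x 6 lying on the stone; origin at the centre of its underside
- brayer: bystander: loose ink roller, rubber roll 110 long and 32 thick with wooden handle, lying on the table; origin on the table under the middle of the roll, handle to -x, 125 long
Not all that is in view belongs to the job. There is more than one size of the pail; the job needs the smallest.

How it is judged:
By the outcome, as a careful person would: the job done as asked, in the order asked, and still so for the second after the job is handed in, with the robot touching nothing.
It also fails if it takes over 72 s, if anything falls off the work surface, if the arm or the gripper's body presses on something with over 40 N, if the wrist force passes 120 N, or if a joint passes its speed limit or range.

## Working session

There is one attempt and no reset: what is moved stays moved. The work goes in short steps, Python scripts to look and compute and a tool call to move; the robot and the scene stay as the last step left them, time stands still between calls to the robot, and variables do not carry over. Pictures are saved under pics/ and viewed, at most 10 in all, crops included, and the job is handed in when it is done.

Besides the shell and the picture viewer there is one more tool, called after "Emit:" in YAML: its name, and indented under it one key for each argument. move_arm: Moves the arm, as the interface text tells. Its arguments: {"type":"object","properties":{"rows":{"type":"string"},"squeeze":{"type":"number"}},"required":["rows"]}

```bash
mkdir -p pics; ls; python3 - <<'E'
from station import arm
import cv2,numpy as np
s=arm.get_state();print(s)
a,da=arm.grab_frame("scene");b,db=arm.grab_frame("side")
np.savez('f0.npz',a=a,da=da,b=b,db=db)
cv2.imwrite('pics/a.png',a);cv2.imwrite('pics/b.png',b)
for n in("scene","side","wrist"):print(arm.camera_model(n))
E
```

```text
pics
{'t': 0.0, 'q': array([ 1.48308419e+00,  3.59400533e-01,  1.10805099e-02, -3.67175970e-04,
       -1.22412734e+00, -2.88137892e-01]), 'qd': array([ 0.00049753,  0.00020792, -0.0016862 ,  0.0022198 , -0.00067887,
       -0.00089913]), 'joint_efforts': array([ 1.69017716e-03, -5.82713985e+01,  2.93038934e+01,  6.99707463e+00,
        6.87621126e-03, -1.53871306e-04]), 'eef_pos': array([0.24758744, 0.62743872, 0.23362022]), 'ee_rot': array([ 3.13991159e+00, -1.38276912e-04, -3.75974948e-01]), 'force': array([-0.95716177,  0.10193387, -0.07253699]), 'moment': array([-0.00420996,  0.03801227, -0.0507953 ]), 'gripper_force': 0.0, 'width': 0.08767759943598435}
{'mtx': array([[386.67438912,   0.        , 261.07835245],
       [  0.        , 386.67438912, 193.02434417],
       [  0.        ,   0.        ,   1.        ]]), 'k1': -0.06312254162987975, 'camera_from_world': array([[-0.30116893,  0.95343436,  0.01613061,  0.07271435],
       [ 0.6310072 ,  0.21194688, -0.74626298, -0.1753151 ],
       [-0.7149316 , -0.21457269, -0.66545576,  1.59607254],
       [ 0.        ,  0.        ,  0. 
[... 420 characters left out ...]
221579e-01,  8.57682569e-01, -4.96888383e-01,
         1.11659099e+00],
       [ 0.00000000e+00,  0.00000000e+00,  0.00000000e+00,
         1.00000000e+00]])}
{'mtx': array([[297.82803766,   0.        , 255.30431975],
       [  0.        , 297.82803766, 191.3536775 ],
       [  0.        ,   0.        ,   1.        ]]), 'k1': -0.07193976158294378, 'mount': array([[ 4.14713638e-04, -9.54129571e-01, -2.99393703e-01,
         8.01979171e-02],
       [ 9.99999855e-01,  4.98415343e-04, -2.03208146e-04,
        -2.96087846e-04],
       [ 3.43109317e-04, -2.99393575e-01,  9.54129640e-01,
        -1.49347050e-01],
       [ 0.00000000e+00,  0.00000000e+00,  0.00000000e+00,
         1.00000000e+00]])}
```

View pics/a.png

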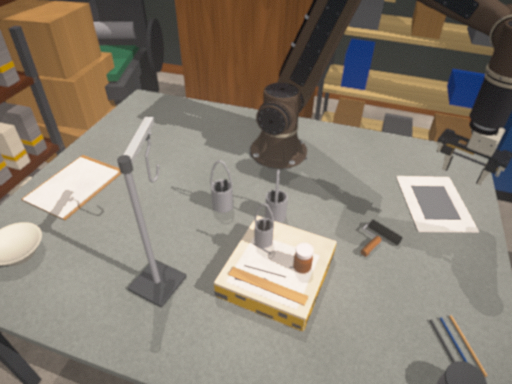

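View pics/b.png

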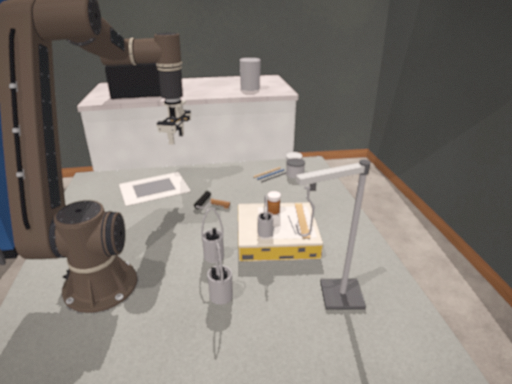

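Scene view: three pails at (222,195), (277,205) on the table and (263,232) on the stone. The last stands on the stone and looks smallest. The hook is at (150,160), under the arm end (148,122); the stand foot is at (157,283). Next I'll measure these and view enlarged crops.

```bash
cat > h.py <<'E'
import numpy as np,cv2
from station import arm
def cloud(n,d,pose=None):
    m=arm.camera_model(n);K=m['mtx'];v,u=np.mgrid[0:384,0:512].astype(np.float32)
    p=cv2.undistortPoints(np.stack([u.ravel(),v.ravel()],1)[:,None],K,np.array([m['k1'],0,0,0]))[:,0]
    c=np.c_[p,np.ones(len(p))]*d.reshape(-1,1)
    if n=='wrist':
        T=np.eye(4);from scipy.spatial.transform import Rotation as R
        T[:3,:3]=R.from_euler('xyz',pose[1]).as_matrix();T[:3,3]=pose[0];T=T@m['mount']
    else: T=np.linalg.inv(m['camera_from_world'])
    w=c@T[:3,:3].T+T[:3,3];w[d.ravel()==0]=np.nan
    return w.reshape(384,512,3)
def proj(n,P):
    m=arm.camera_model(n);T=m['camera_from_world']
    return cv2.projectPoints(np.atleast_2d(P).astype(float),cv2.Rodrigues(T[:3,:3])[0],T[:3,3],m['mtx'],np.array([m['k1'],0,0,0]))[0][:,0]
E
python3 - <<'E'
from h import *
np.set_printoptions(precision=3,suppress=True)
f=np.load('f0.npz')
A=cloud('scene',f['da']);B=cloud('side',f['db'])
for n,W,I,boxes in(('scene',A,f['a'],[(190,250,150,225),(250,300,170,225),(215,345,190,320)]),('side',B,f['b'],[(195,235,190,310),(225,330,180,265)])):
    # foot, arm, stone
    z=W[...,2]
    if 1:
        fx=(slice(255,310),slice(120,195)) if n=='scene' else (slice(270,315),slice(310,375))
        w=W[fx].reshape(-1,3);w=w[(w[:,2]>.010)&(w[:,2]<.024)]
        r=cv2.minAreaRect(w[:,:2].astype(np.float32)*1000);print(n,'foot',len(w),r)
        w=W.reshape(-1,3);k=(w[:,2]>.412)&(w[:,2]<.46)&(w[:,0]>.3)&(w[:,1]<0.3)
        w=w[k];print('arm',len(w), cv2.minAreaRect(w[:,:2].astype(np.float32)*1000) if len(w)>5 else 0, np.median(w[:,2]))
        bx=(slice(215,325),slice(210,345)) if n=='scene' else (slice(195,260),slice(230,325))
        w=W[bx].reshape(-1,3);k=(w[:,2]>.064)&(w[:,2]<.073);w=w[k];print('stone',len(w),cv2.minAreaRect(w[:,:2].astype(np.float32)*1000))
        w=W[bx].reshape(-1,3);k=(w[:,2]>.085);w=w[k]
        _,lab,c=cv2.kmeans(w[:,:2].astype(np.float32),2,None,(3,50,1e-5),5,2)
        for i in (0,1):
            q=w[lab[:,0]==i];print('obj',len(q),np.median(q,0),np.percentile(q,[2,98],0).ravel())
for u,v in((222,185),(277,200),(263,228),(303,252)):print(A[v,u])
for u,v in((213,240),(220,285),(265,222),(274,205)):print(B[v,u])
cr=np.hstack([cv2.resize(f['a'][110:310,110:350],(400,333),interpolation=2),cv2.resize(f['b'][150:310,190:382],(400,333),interpolation=2)])
cv2.imwrite('pics/c.png',cr)
E
```

```text
scene foot 1331 ((740.6666259765625, -153.5684356689453), (121.71839904785156, 120.3553695678711), 80.64615631103516)
arm 760 ((659.1058959960938, -174.7435302734375), (197.42782592773438, 29.671794891357422), 15.278125762939453) 0.43760720332780495
stone 5490 ((604.673828125, 163.25315856933594), (259.4146423339844, 283.5106201171875), 83.79155731201172)
obj 463 [0.561 0.107 0.128] [0.524 0.079 0.088 0.575 0.131 0.171]
obj 447 [0.619 0.233 0.132] [0.586 0.21  0.087 0.63  0.255 0.147]
side foot 1077 ((737.2286987304688, -156.2151641845703), (121.68669891357422, 120.3469009399414), 81.22440338134766)
arm 854 ((654.8082885742188, -176.46084594726562), (193.3773651123047, 28.289302825927734), 14.326308250427246) 0.434079964956107
stone 2360 ((602.1004638671875, 161.43600463867188), (268.431396484375, 280.26593017578125), 83.83515167236328)
obj 585 [0.555 0.103 0.124] [0.52  0.073 0.087 0.623 0.225 0.2  ]
obj 177 [ 0.603 -0.184  0.296] [ 0.57  -0.191  0.257  0.61  -0.174  0.38 ]
[ 0.349 -0.108  0.066]
[0.34  0.087 0.045]
[0.54  0.098 0.115]
[0.615 0.231 0.143]
[0.368 0.102 0.058]
[ 0.375 -0.134  0.076]
[0.542 0.079 0.13 ]
[0.599 0.211 0.109]
```

View pics/c.png

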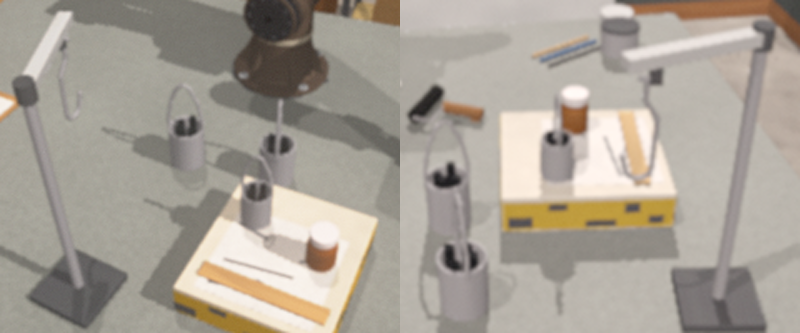

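The pail on the stone (crop 256,203; scene 263,232) has the smallest body and bail, and it stands on the stone as described. The larger pails at scene (222,195) and (277,205) are on the table. The hook opens towards the robot; its stand x is yawed about -9° and its pivot is near (0.591,-0.193). I'll set out now and learn the arm's kinematics on the way.

Emit:
move_arm:
  rows: "0 0 0 .038 .042 -.018 .087;0 0 0 .038 .042 -.018 .087;0 0 0 .038 .042 -.018 .087;0 0 0 .038 .042 -.018 .087;0 0 0 .038 .042 -.018 .087;0 0 0 .038 .042 -.018 .087;0 0 0 .038 .042 -.018 .087;0 0 0 .038 .042 -.018 .087"

```text
t: 1.1
eef_pos: [0.4072, 0.2018, 0.3791]
ee_rot: [-3.141, 0.0, -0.375]
force: [1.8, -0.1, -0.1]
width: 0.087
gripper_force: 0.0
```

```bash
cat > st.py <<'E'
from station import arm
import pickle,os
import numpy as np
np.set_printoptions(precision=4,suppress=True)
s=arm.get_state();L=pickle.load(open('s.pkl','rb')) if os.path.exists('s.pkl') else []
L.append((s['q'],s['eef_pos'],s['ee_rot']));pickle.dump(L,open('s.pkl','wb'))
for k in('t','q','eef_pos','ee_rot','force','width'):print(k,s[k])
E
python3 st.py
```

```text
t 1.1
q [ 0.8957 -0.0815 -0.1878 -0.0001 -1.4642  0.2998]
eef_pos [0.4072 0.2018 0.3791]
ee_rot [-3.1413  0.     -0.3753]
force [ 1.7643 -0.1101 -0.0599]
width 0.08699834357579453
```

Emit:
move_arm:
  rows: "0 10 0 0 0 0 .087;0 10 0 0 0 0 .087;0 10 0 0 0 0 .087;0 10 0 0 0 0 .087;0 0 0 0 0 0 .087"

```text
t: 1.72
eef_pos: [0.4061, 0.2028, 0.3764]
ee_rot: [3.135, -0.701, -0.368]
force: [-1.0, 0.7, 0.0]
width: 0.0871
gripper_force: 0.0
```

```bash
python3 st.py
```

```text
t 1.725
q [ 1.4472 -0.2567 -0.7728  0.6979 -1.3324 -0.5153]
eef_pos [0.4061 0.2028 0.3764]
ee_rot [ 3.1352 -0.7011 -0.3675]
force [-0.9979  0.6853  0.0172]
width 0.08713011199066854
```

```bash
cat > kin.py <<'E'
import numpy as np,pickle
from scipy.spatial.transform import Rotation as R
from scipy.optimize import least_squares
LO=np.array([-3.07,-1.43,-1.02,-3.03,-3.05,-3.03]);HI=np.array([3.07,2.12,1.25,1.67,0,3.03])
def fk(q,P,s4=1,s6=1):
    d,a,h,L2,L3,e,T=P
    R1=R.from_euler('z',q[0]);Rf=R1*R.from_euler('y',q[1]-q[2])   # forearm frame x along forearm
    p=R1.apply([a,d,h])+(R1*R.from_euler('y',q[1])).apply([0,0,L2])+Rf.apply([L3,0,e])
    W=Rf*R.from_euler('x',s4*q[3])*R.from_euler('y',-q[4])*R.from_euler('x',s6*q[5])
    Rt=W*R.from_matrix(np.array([[0,0,1],[0,1,0],[-1,0,0]],float).T*1.0) if 0 else W
    return p+W.apply([T,0,0]),W
def C(q,rot,s4,s6): # constant tool rotation
    return fk(q,[0]*7,s4,s6)[1].inv()*R.from_euler('xyz',rot)
if __name__=='__main__':
    L=[([1.48308419,.359400533,.0110805,-.00036718,-1.22412734,-.288137892],[.24758744,.62743872,.23362022],[3.13991159,-.00013827,-.375974948])]+pickle.load(open('s.pkl','rb'))
    for s4 in(1,-1):
        for s6 in(1,-1):
            Cs=[C(np.array(q),r,s4,s6) for q,_,r in L]
            er=max((Cs[0].inv()*c).magnitude() for c in Cs)
            f=lambda P:np.r_[np.concatenate([fk(np.array(q),P,s4,s6)[0]-p for q,p,_ in L]),1e-3*(np.array(P)-[-.19,0,.35,.4,.4,0,.2])]
            r=least_squares(f,[-.19,0,.35,.4,.4,0,.2]);print(s4,s6,er,r.cost,r.x,Cs[0].as_matrix().round(2).tolist())
E
python3 kin.py
```

```text
1 1 1.3507444915252869 0.007247913667604213 [-0.20130079  0.56780207 -0.33896934  0.6851529  -0.06985852 -0.26552095
 -0.25249289] [[0.0, -0.0, 1.0], [-0.84, 0.55, 0.0], [-0.55, -0.84, 0.0]]
1 -1 1.3965213625720236 0.007247913667604199 [-0.20130079  0.56780208 -0.33896935  0.6851529  -0.06985853 -0.26552095
 -0.25249289] [[0.0, -0.0, 1.0], [-1.0, 0.0, 0.0], [-0.0, -1.0, -0.0]]
-1 1 1.1759619882323982 0.001886540667806035 [-0.18692819  0.28050144  0.12514307  0.56276366  0.17802366  0.01359125
  0.32159476] [[0.0, 0.0, 1.0], [-0.84, 0.54, -0.0], [-0.54, -0.84, 0.0]]
-1 -1 1.6017067488880102e-08 0.0018865406678060391 [-0.18692819  0.28050144  0.12514307  0.56276366  0.17802366  0.01359125
  0.32159476] [[0.0, 0.0, 1.0], [-1.0, -0.0, 0.0], [0.0, -1.0, 0.0]]
```

Emit:
move_arm:
  rows: "0 0 2 .012 .045 .01 .087;0 0 2 .012 .045 .01 .087;0 0 2 .012 .045 .01 .087;0 0 2 .012 .045 .01 .087;0 0 2 .012 .045 .01 .087;0 0 2 .012 .045 .01 .087;0 0 0 0 0 0 .087"

```text
t: 2.6
eef_pos: [0.3755, -0.0821, 0.3635]
ee_rot: [-2.963, -0.676, -0.653]
force: [0.3, 0.1, -0.0]
width: 0.0872
gripper_force: 0.0
```

```bash
python3 st.py; cat > kin.py <<'E'
import numpy as np,pickle
from scipy.spatial.transform import Rotation as R
from scipy.optimize import least_squares
LO=np.array([-3.07,-1.43,-1.02,-3.03,-3.05,-3.03]);HI=np.array([3.07,2.12,1.25,1.67,0,3.03])
CT=R.from_matrix([[0,0,1],[-1,0,0],[0,-1,0]])
P0=np.array([-.19,0,.35,.4,.4,0,.2,0,0])
def fk(q,P):
    d,a,h,L2,L3,e,T,dw,ez=P
    R1=R.from_euler('z',q[0]);Rf=R1*R.from_euler('y',q[1]-q[2]);R4=Rf*R.from_euler('x',-q[3]);R5=R4*R.from_euler('y',-q[4])
    p=R1.apply([a,d,h])+(R1*R.from_euler('y',q[1])).apply([0,0,L2])+Rf.apply([L3,0,e])+R4.apply([0,dw,0])+R5.apply([T,0,ez])
    return p,R5*R.from_euler('x',-q[5])*CT
def fit():
    L=[([1.48308419,.359400533,.0110805,-.00036718,-1.22412734,-.288137892],[.24758744,.62743872,.23362022],[3.13991159,-.00013827,-.375974948])]+pickle.load(open('s.pkl','rb'))
    f=lambda P:np.r_[np.concatenate([fk(np.array(q),P)[0]-p for q,p,_ in L]),1e-3*(P-P0)]
    r=least_squares(f,P0);return r.x,r.fun[:-9]
def ik(p,Rt,P,seeds):
    best=None
    for s in seeds:
        def g(q):
            x,Q=fk(q,P);return np.r_[(x-p)*5,(Q.inv()*Rt).as_rotvec()]
        r=least_squares(g,np.clip(s,LO+.01,HI-.01),bounds=(LO,HI))
        if best is None or r.cost<best.cost:best=r
    return best.x,best.cost
if __name__=='__main__':
    x,r=fit();print(x.round(4),(r*1000).round(1))
E
python3 kin.py
```

```text
t 2.6
q [ 1.2815 -0.798  -0.9973  0.6967 -1.4706 -0.4094]
eef_pos [ 0.3755 -0.0821  0.3635]
ee_rot [-2.963  -0.6758 -0.6531]
force [ 0.31    0.0767 -0.0096]
width 0.0871659164329232
[-0.      0.      0.1988  0.6016  0.4636 -0.      0.37   -0.1918 -0.    ] [-0. -0.  0.  0.  0.  0.  0. -0.  0.  0.  0. -0.]
```

```bash
cat > scan.py <<'E'
from kin import *
np.set_printoptions(precision=2,suppress=True)
P,_=fit();rng=np.random.default_rng(0)
seeds=[np.array([1.28,-.8,-1,.7,-1.47,-.4]),np.array([0,0,0,0,-1.2,0]),np.array([.5,0,0,-1.5,-1.5,1]),np.array([0,-.5,.5,-2.8,-.5,0]),np.array([-.5,.3,0,-1.5,-1.,2]),np.array([.5,.3,0,1.2,-1.5,-1.])]
S=np.radians(-8.9);piv=np.array([.591,-.193])
def st(x,y,z):return np.r_[piv+[x*np.cos(S)-y*np.sin(S),x*np.sin(S)+y*np.cos(S)],z]
def rot(psi,p,fl=0):return R.from_euler('z',psi)*R.from_euler('y',-(90-p),degrees=True)*R.from_euler('x',180,degrees=True)*R.from_euler('z',fl*180,degrees=True)
if __name__=='__main__':
  for nm,pt in(('shank',st(.016,0,.335)),('pail',np.array([.545,.09,.105])),('hang',st(0,0,.17))):
    print(nm)
    for p in(0,15,30,45):
      for psi in range(-100,101,20):
        for fl in(0,1):
          q,c=ik(pt,rot(S+np.radians(psi),p,fl),P,seeds)
          if c<1e-5:
            w=fk(q,np.r_[P[:6],0,P[7:]])[0];print(p,psi,fl,q,'wr',w,'marg',min((q-LO).min(),(HI-q).min()))
E
time python3 scan.py
```

```text
shank
0 -100 0 [ 0.36  0.68 -0.4   0.94 -1.88 -1.17] wr [0.73 0.15 0.33] marg 0.6238139925302844
0 -100 1 [ 0.36  0.68 -0.4   0.94 -1.88  1.97] wr [0.73 0.15 0.34] marg 0.6238139925302348
0 -80 0 [ 0.39  0.53 -0.72  1.22 -1.69 -1.27] wr [0.6  0.17 0.34] marg 0.30001808740690894
0 -80 1 [ 0.39  0.53 -0.72  1.22 -1.69  1.87] wr [0.6  0.17 0.34] marg 0.3000180874072076
0 -60 0 [ 0.27  0.38 -1.01  1.67 -1.55 -1.39] wr [0.47 0.15 0.34] marg 0.0009280461446863342
0 -60 1 [ 0.27  0.38 -1.01  1.67 -1.55  1.75] wr [0.47 0.15 0.34] marg 0.0009280664924302684
0 0 0 [-0.95  0.15 -0.76 -2.23 -1.13 -2.08] wr [ 0.24 -0.14  0.34] marg 0.2569944627945394
0 0 1 [-0.95  0.15 -0.76 -2.23 -1.13  1.06] wr [ 0.24 -0.14  0.34] marg 0.2569944619334946
0 20 0 [-0.98  0.23 -0.51 -1.85 -1.28 -2.36] wr [ 0.24 -0.27  0.34] marg 0.5137117932438214
0 20 1 [-0.98  0.23 -0.51 -1.85 -1.28  0.78] wr [ 0.24 -0.27  0.34] marg 0.5137117932438304
0 40 0 [-0.95  0.37 -0.25 -1.62 -1.5  -2.52] wr [ 0.29 -0.39  0.34] marg 0.5089279965233904
0 40 1 [-0.95  0.37 -0.25 -1.62 -1.5   0.62] wr [ 0.29 -0.39  0.33] marg 0.769598863433
[... 16001 characters left out ...]
7
45 40 1 [-0.49  0.24 -0.25 -0.93 -0.86  0.02] wr [ 0.37 -0.33  0.43] marg 0.7694344926069862
45 60 0 [-0.53  0.36 -0.08 -0.87 -1.17 -2.91] wr [ 0.43 -0.4   0.43] marg 0.11843692713267417
45 60 1 [-0.53  0.36 -0.08 -0.87 -1.17  0.23] wr [ 0.43 -0.4   0.43] marg 0.9394375221942642
45 80 0 [-0.51  0.48  0.09 -0.78 -1.42 -2.74] wr [ 0.51 -0.44  0.43] marg 0.28903155643234735
45 80 1 [-0.51  0.48  0.09 -0.78 -1.42  0.4 ] wr [ 0.51 -0.44  0.43] marg 1.1143371697501485
45 100 0 [-0.45  0.59  0.26 -0.68 -1.64 -2.58] wr [ 0.6  -0.45  0.43] marg 0.45392283070353967
45 100 1 [-0.45  0.59  0.26 -0.68 -1.64  0.57] wr [ 0.6  -0.45  0.43] marg 0.9900287299480044
real	0m17.092s
user	0m17.650s
sys	0m0.034s
```

```bash
python3 - <<'E'
from h import *
np.set_printoptions(precision=3,suppress=True)
f=np.load('f0.npz')
for n,k in(('scene','da'),('side','db')):
    W=cloud(n,f[k]).reshape(-1,3)
    for nm,c in(('small',(.55,.095)),('A',(.36,-.12)),('B',(.355,.095))):
        m=(np.hypot(W[:,0]-c[0],W[:,1]-c[1])<.075)&(W[:,2]>.02)
        w=W[m];lo={'small':.148}.get(nm,.11);b=w[w[:,2]>lo]
        print(n,nm,len(w),'zmax',w[:,2].max() if len(w) else 0,'bail n',len(b))
        if len(b)>5:
            u,s,v=np.linalg.svd(b[:,:2]-b[:,:2].mean(0));print('  mean',b.mean(0),'dir',np.degrees(np.arctan2(v[0,1],v[0,0]))%180,s/np.sqrt(len(b)))
        q=w[(w[:,2]<(.135 if nm=='small' else .08))&(w[:,2]>(.08 if nm=='small' else .02))]
        if len(q)>10:
            g=least=None
            from scipy.optimize import least_squares
            r=least_squares(lambda x:np.hypot(q[:,0]-x[0],q[:,1]-x[1])-(.0275 if nm=='small' else x[2]),[*c,.035],loss='soft_l1',f_scale=.003);print('  cyl',r.x,len(q))
I=np.hstack([cv2.resize(f['a'][190:260,235:315],(400,350),interpolation=2),cv2.resize(f['b'][180:250,240:310],(350,350),interpolation=2)]);cv2.imwrite('pics/d.png',I)
E
```

```text
scene small 1552 zmax 0.21980004258542685 bail n 88
  mean [0.551 0.105 0.186] dir 90.13935819302145 [0.018 0.003]
  cyl [0.547 0.103 0.035] 321
scene A 657 zmax 0.19677376591005757 bail n 100
  mean [ 0.381 -0.094  0.157] dir 97.51073077261235 [0.024 0.002]
  cyl [ 0.382 -0.095  0.033] 344
scene B 598 zmax 0.19598183000539016 bail n 72
  mean [0.385 0.095 0.158] dir 8.707645821647606 [0.019 0.002]
  cyl [0.372 0.093 0.033] 304
side small 1380 zmax 0.22023006096468756 bail n 65
  mean [0.547 0.096 0.181] dir 89.80041924450295 [0.019 0.003]
  cyl [0.546 0.103 0.035] 255
side A 835 zmax 0.19715980214259732 bail n 111
  mean [ 0.377 -0.108  0.155] dir 97.82658182728855 [0.023 0.002]
  cyl [ 0.376 -0.101  0.033] 433
side B 636 zmax 0.1961885671022664 bail n 105
  mean [0.366 0.088 0.158] dir 10.534588504981542 [0.024 0.002]
  cyl [0.367 0.088 0.033] 289
```

View pics/d.png

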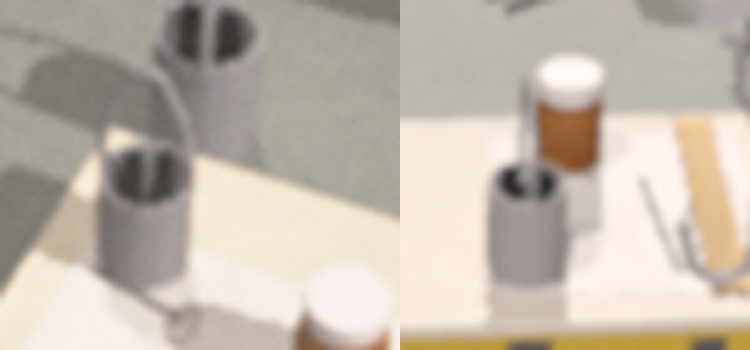

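The small pail sits at (0.547,0.103) with its bail plane along world y. The crops show its bail about the pail's width and the jar close beside it. The big pails' bails reach only z 0.197. I'll plan joint-interpolated rows to a pose in front of the shank.

```bash
cat > plan.py <<'E'
from scan import *
from station import arm
np.set_printoptions(precision=3,suppress=True)
def parts(q):
    w=fk(q,np.r_[P[:6],0,P[7:]])[0];o=fk(q,np.r_[P[:6],0,0,0])[0];e=fk(q,np.r_[P[:4],0,0,0,0,0])[0]
    return w,o,e
def plan(pt,Rt,seed,N,cur=None,op=.087,show=True):
    s=arm.get_state();q0=np.array(s['q']) if cur is None else cur
    q1,c=ik(pt,Rt,P,[seed]);print('target q',q1,'cost',c)
    pr=fk(q0,P);rows=[]
    for k in range(1,N+1):
        q=q0+(q1-q0)*k/N;x,Q=fk(q,P)
        d=pr[1].inv().apply(x-pr[0]);t=np.degrees((pr[1].inv()*Q).as_rotvec())
        t=t.round(1);d=d.round(4);rows.append(' '.join('%g'%v for v in [*t,*d,op]))
        pr=(pr[0]+pr[1].apply(d),pr[1]*R.from_rotvec(np.radians(t)))
        if k%max(1,N//8)==0 and show:w,o,e=parts(q);print(k,'tcp',x,'z',Q.as_matrix()[:,2],'w',w,'o',o,'e',e)
    for i in range(0,N,8):print(';'.join(rows[i:i+8])+'\n')
    return q1
def lin(pt,Rt,N,op,cur=None):  # straight move rows
    s=arm.get_state();p0=s['eef_pos'];R0=R.from_euler('xyz',s['ee_rot'])
    dr=(R0.inv()*Rt).as_rotvec();rows=[];print('lin total tool shift',R0.inv().apply(pt-p0),'turn deg',np.degrees(dr))
E
python3 - <<'E'
from plan import *
psi=S+np.radians(15);d=rot(psi,10,1)
a=d.as_matrix()[:,2]
plan(st(.021,0,.335)-.12*a,d,np.array([-.9,.15,-.5,-1.85,-1.1,.9]),24)
E
```

```text
target q [-1.086 -0.082 -0.544 -1.578 -1.156  0.43 ] cost 3.846678124454423e-20
3 tcp [ 0.297 -0.136  0.285] z [ 0.29  -0.28  -0.915] w [ 0.189 -0.033  0.624] o [0.033 0.05  0.549] e [-0.216 -0.326  0.656]
6 tcp [ 0.208 -0.136  0.225] z [ 0.015 -0.15  -0.989] w [ 0.202 -0.08   0.591] o [0.076 0.063 0.567] e [-0.269 -0.222  0.689]
9 tcp [ 0.146 -0.084  0.189] z [-0.129  0.111 -0.985] w [ 0.193 -0.125  0.553] o [0.129 0.053 0.582] e [-0.281 -0.117  0.718]
12 tcp [ 0.141 -0.007  0.179] z [-0.083  0.406 -0.91 ] w [ 0.172 -0.157  0.515] o [0.181 0.018 0.593] e [-0.255 -0.025  0.743]
15 tcp [0.203 0.052 0.194] z [ 0.143  0.618 -0.773] w [ 0.15  -0.177  0.48 ] o [ 0.222 -0.045  0.599] e [-0.202  0.041  0.764]
18 tcp [0.313 0.051 0.233] z [ 0.476  0.651 -0.591] w [ 0.136 -0.189  0.451] o [ 0.24  -0.129  0.601] e [-0.137  0.074  0.78 ]
21 tcp [ 0.428 -0.036  0.289] z [ 0.796  0.468 -0.384] w [ 0.133 -0.209  0.431] o [ 0.225 -0.227  0.599] e [-0.072  0.073  0.792]
24 tcp [ 0.494 -0.209  0.356] z [ 0.979  0.105 -0.174] w [ 0.132 -0.248  0.42 ] o [ 0.17  -0.324  0.592] e [-0.023  0.043  0.798]
-
[... 289 characters left out ...]
 -5.8 4.7 -0.0254 0.0107 0.0119 0.087

0 -5.8 4.8 -0.0252 0.0061 0.0111 0.087;0.8 -5.8 4.8 -0.025 0.0014 0.0102 0.087;1.5 -5.8 4.9 -0.0245 -0.0033 0.009 0.087;2.2 -5.7 4.8 -0.024 -0.0083 0.0078 0.087;2.8 -5.7 4.8 -0.0233 -0.0132 0.0064 0.087;3.6 -5.5 4.6 -0.0228 -0.0182 0.0049 0.087;4.1 -5.4 4.4 -0.0221 -0.0231 0.0033 0.087;4.7 -5.3 4.3 -0.0216 -0.0282 0.0017 0.087

5.3 -5.2 4 -0.021 -0.0332 0 0.087;5.8 -4.9 3.8 -0.0206 -0.0381 -0.0015 0.087;6.2 -4.8 3.5 -0.0203 -0.0431 -0.0032 0.087;6.8 -4.7 3.2 -0.0202 -0.048 -0.0047 0.087;7.1 -4.5 2.8 -0.0202 -0.0529 -0.006 0.087;7.5 -4.3 2.6 -0.0204 -0.0576 -0.0071 0.087;7.8 -4.1 2.2 -0.0207 -0.0625 -0.0081 0.087;8.1 -4.1 1.9 -0.0213 -0.067 -0.0088 0.087
```

```bash
python3 - <<'E'
from plan import *
psi=S+np.radians(15);d=rot(psi,10,1);a=d.as_matrix()[:,2]
t=ik(st(.021,0,.335)-.12*a,d,P,[np.array([-.9,.15,-.5,-1.85,-1.1,.9])])[0]
# via: tool down, q4=0
q=np.array([.35,0,-.1,0,0,0]);
r=least_squares(lambda x:(fk(np.array([x[0],x[1],x[2],0,x[1]-x[2]-np.pi/2,0]),P)[0]-[.47,.0,.42])*1,[.35,0,-.1]).x
via=np.array([r[0],r[1],r[2],0,r[1]-r[2]-np.pi/2,.0]);print(via)
x,Q=fk(via,P);plan(x,Q,via,12);
x,Q=fk(t,P);plan(x,Q,t,16,cur=via)
E
```

```text
[ 0.42  -0.057 -0.077  0.    -1.551  0.   ]
target q [ 0.42  -0.057 -0.077  0.    -1.551  0.   ] cost 0.0
1 tcp [ 0.368 -0.083  0.375] z [ 0.536 -0.261 -0.803] w [0.17  0.014 0.672] o [0.018 0.048 0.56 ] e [-0.143 -0.378  0.645]
2 tcp [ 0.362 -0.081  0.385] z [ 0.473 -0.279 -0.836] w [0.187 0.023 0.694] o [0.034 0.074 0.59 ] e [-0.158 -0.341  0.669]
3 tcp [ 0.358 -0.076  0.394] z [ 0.409 -0.288 -0.866] w [0.207 0.031 0.714] o [0.054 0.098 0.62 ] e [-0.167 -0.303  0.691]
4 tcp [ 0.357 -0.069  0.401] z [ 0.347 -0.286 -0.893] w [0.229 0.037 0.732] o [0.079 0.121 0.647] e [-0.172 -0.264  0.711]
5 tcp [ 0.359 -0.06   0.408] z [ 0.286 -0.276 -0.918] w [0.253 0.042 0.747] o [0.107 0.141 0.672] e [-0.171 -0.225  0.73 ]
6 tcp [ 0.364 -0.05   0.413] z [ 0.228 -0.257 -0.939] w [0.28  0.045 0.761] o [0.139 0.159 0.695] e [-0.164 -0.188  0.746]
7 tcp [ 0.373 -0.039  0.417] z [ 0.174 -0.23  -0.958] w [0.308 0.046 0.771] o [0.175 0.173 0.717] e [-0.153 -0.151  0.761]
8 tcp [ 0.385 -0.028  0.42 ] z [ 0.126 -0.195 -0.973] w [0.338 0.044 0.78 ] o [0.214 0.183 0.736] e [-0.137 -0.117  0.773]
9 tcp [ 0.
[... 2020 characters left out ...]
42 ] o [ 0.17  -0.324  0.592] e [-0.023  0.043  0.798]
0.2 -5.6 4.1 0.002 0.0197 0.0299 0.087;0.8 -5.7 4.4 0.0026 0.017 0.026 0.087;1.6 -5.5 4.5 0.0029 0.014 0.0219 0.087;2.3 -5.5 4.7 0.0031 0.0106 0.018 0.087;2.9 -5.3 4.8 0.0031 0.0069 0.0139 0.087;3.6 -5.2 4.7 0.0029 0.0029 0.01 0.087;4.2 -5 4.8 0.0024 -0.0014 0.0062 0.087;4.9 -4.8 4.7 0.0018 -0.0059 0.0027 0.087

5.4 -4.7 4.6 0.0011 -0.0105 -0.0006 0.087;6 -4.5 4.5 -0 -0.0154 -0.0035 0.087;6.5 -4.2 4.3 -0.0012 -0.0202 -0.0062 0.087;6.9 -4.1 4.1 -0.0025 -0.0252 -0.0083 0.087;7.4 -4 3.9 -0.004 -0.0302 -0.0103 0.087;7.7 -3.8 3.7 -0.0057 -0.0351 -0.0115 0.087;8.1 -3.7 3.4 -0.0074 -0.0398 -0.0126 0.087;8.3 -3.5 3.3 -0.0093 -0.0445 -0.013 0.087
```

Emit:
move_arm:
  rows: "-3.5 -2.6 2.1 0.003 0.003 -0.013 0.087;-3.1 -2.8 2.2 0.001 0 -0.012 0.087;-2.9 -2.9 2.3 0 -0.002 -0.011 0.087;-2.5 -3 2.3 -0.001 -0.005 -0.009 0.087;-2.2 -3.1 2.4 -0.002 -0.008 -0.008 0.087;-1.8 -3.2 2.4 -0.002 -0.011 -0.006 0.087;-1.5 -3.3 2.4 -0.001 -0.013 -0.004 0.087;-1.2 -3.3 2.4 0 -0.016 -0.003 0.087"

```text
t: 3.6
eef_pos: [0.3874, -0.025, 0.4208]
ee_rot: [3.136, -0.236, -0.982]
force: [-0.7, 0.5, -0.5]
width: 0.0869
gripper_force: 0.0
```

Emit:
move_arm:
  rows: "-0.7 -3.4 2.4 0.001 -0.019 -0.002 0.087;-0.5 -3.4 2.3 0.003 -0.021 0 0.087;0 -3.3 2.4 0.005 -0.023 0.001 0.087;0.3 -3.4 2.2 0.008 -0.025 0.002 0.087"

```text
t: 4.1
eef_pos: [0.4725, 0.0036, 0.4204]
ee_rot: [-3.142, -0.002, -1.148]
force: [0.3, 0.4, 0.1]
width: 0.0866
gripper_force: 0.0
```

Emit:
move_arm:
  rows: "0.2 -5.6 4.1 0.002 0.020 0.030 0.087;0.8 -5.7 4.4 0.003 0.017 0.026 0.087;1.6 -5.5 4.5 0.003 0.014 0.022 0.087;2.3 -5.5 4.7 0.003 0.011 0.018 0.087;2.9 -5.3 4.8 0.003 0.007 0.014 0.087;3.6 -5.2 4.7 0.003 0.003 0.010 0.087;4.2 -5 4.8 0.002 -0.001 0.006 0.087;4.9 -4.8 4.7 0.002 -0.006 0.003 0.087"

```text
t: 5.1
eef_pos: [0.4123, -0.0129, 0.2903]
ee_rot: [-3.047, 0.761, -1.838]
force: [-0.4, -0.3, 0.1]
width: 0.0867
gripper_force: 0.0
```

Emit:
move_arm:
  rows: "5.4 -4.7 4.6 0.001 -0.011 -0.001 0.087;6 -4.5 4.5 0 -0.015 -0.003 0.087;6.5 -4.2 4.3 -0.001 -0.020 -0.006 0.087;6.9 -4.1 4.1 -0.002 -0.025 -0.008 0.087;7.4 -4 3.9 -0.004 -0.030 -0.010 0.087;7.7 -3.8 3.7 -0.006 -0.035 -0.011 0.087;8.1 -3.7 3.4 -0.007 -0.040 -0.013 0.087;8.3 -3.5 3.3 -0.009 -0.045 -0.013 0.087"

```text
t: 6.1
eef_pos: [0.4951, -0.2101, 0.3567]
ee_rot: [-3.103, 1.399, -3.0]
force: [0.7, 1.2, -0.3]
width: 0.0873
gripper_force: 0.0
```

```bash
python3 st.py; python3 - <<'E'
from plan import *
from h import *
s=arm.get_state()
psi=S+np.radians(15);d=rot(psi,10,1)
lin(st(.021,0,.335),d,1,.087)
# hook plumb: sample side camera several times for swing extremes
out=[]
for i in range(16):
    t=arm.get_state()['t'];I,D=arm.grab_frame('scene');W=cloud('scene',D).reshape(-1,3)
    c,sn=np.cos(S),np.sin(S);r=W[:,:2]-piv;x=r@[c,sn];y=r@[-sn,c];z=W[:,2]
    m=(abs(x-.005)<.035)&(abs(y)<.1)&(z>.25)&(z<.345)
    # angle of points about pivot
    th=np.arctan2(y[m],.405-z[m]);out.append((t,m.sum(),np.median(th),np.median(x[m])))
print(np.array(out))
cv2.imwrite('pics/e.png',cv2.resize(I[90:220,90:262],(688,520),interpolation=2))
E
```

```text
t 6.1
q [-1.087  -0.0813 -0.5436 -1.5824 -1.1542  0.4382]
eef_pos [ 0.4951 -0.2101  0.3567]
ee_rot [-3.1029  1.3989 -3.0001]
force [ 0.7391  1.1505 -0.3152]
width 0.08728098372821748
lin total tool shift [0.001 0.002 0.119] turn deg [-0.241  0.155  0.343]
[[  6.1   101.     -0.299   0.016]
 [  6.15  107.     -0.232   0.016]
 [  6.2   113.     -0.107   0.016]
 [  6.25  114.      0.043   0.017]
 [  6.3   131.      0.195   0.016]
 [  6.35  133.      0.316   0.016]
 [  6.4   134.      0.383   0.016]
 [  6.45  133.      0.383   0.016]
 [  6.5   134.      0.312   0.016]
 [  6.55  131.      0.188   0.016]
 [  6.6   122.      0.037   0.016]
 [  6.65  112.     -0.118   0.015]
 [  6.7   108.     -0.236   0.015]
 [  6.75  100.     -0.298   0.015]
 [  6.8   103.     -0.29    0.016]
 [  6.85  108.     -0.212   0.017]]
```

View pics/e.png

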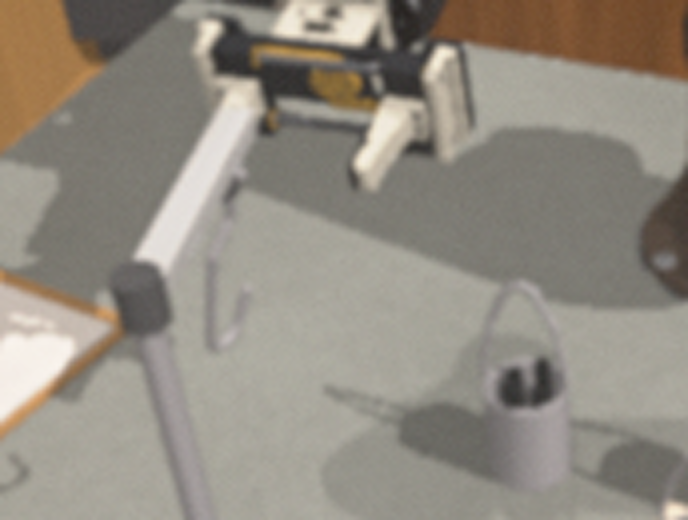

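The pic shows the open gripper in front of the hook, clear of the arm end. The hook swings ±0.34 with its middle about +3 mm in y. I'll straddle the shank now.

Emit:
move_arm:
  rows: "0 0 0 0 .001 .03 .087;0 0 0 0 .001 .03 .087;0 0 0 0 .001 .03 .087;0 0 0 .001 .002 .029 .087;0 0 0 0 0 0 .087;0 0 0 0 0 0 .07;0 0 0 0 0 0 .055;0 0 0 0 0 0 .045"
  squeeze: 3

```text
t: 7.9
eef_pos: [0.6099, -0.189, 0.3342]
ee_rot: [-3.107, 1.396, -2.998]
force: [0.1, -0.4, -0.2]
width: 0.0624
gripper_force: 0.0
```

Emit:
move_arm:
  rows: "0 0 0 0 0 0 .038;0 0 0 0 0 0 .032;0 0 0 0 0 0 .028;0 0 0 0 0 0 .024;0 0 0 0 0 0 .020;0 0 0 0 0 0 .017;0 0 0 0 0 0 .014;0 0 0 0 0 0 .012"
  squeeze: 3

```text
t: 8.9
eef_pos: [0.6102, -0.1887, 0.3338]
ee_rot: [-3.111, 1.396, -3.001]
force: [0.3, -0.2, -0.0]
width: 0.0125
gripper_force: 0.0
```

Emit:
move_arm:
  rows: "0 0 0 0 0 0 .011;0 0 0 0 0 0 .010;0 0 0 0 0 0 .009;0 0 0 0 0 0 .008;0 0 0 0 0 0 .007;0 0 0 0 0 0 .007;0 0 0 0 0 0 .006;0 0 0 0 0 0 .006"
  squeeze: 3

```text
t: 9.9
eef_pos: [0.6102, -0.1888, 0.3338]
ee_rot: [-3.111, 1.396, -3.002]
force: [-0.9, -0.6, 0.5]
width: 0.0073
gripper_force: 3.0
```

Emit:
move_arm:
  rows: "0 0 0 0 0 0 .0075;0 0 0 0 0 0 .008;0 0 0 0 0 0 .0085;0 0 0 0 0 0 .009;0 0 0 0 0 0 .0095;0 0 0 0 0 0 .010;0 0 0 0 0 0 .0105;0 0 0 0 0 0 .011"

```text
t: 10.9
eef_pos: [0.6102, -0.1887, 0.3338]
ee_rot: [-3.111, 1.396, -3.001]
force: [0.5, -0.7, 0.1]
width: 0.0113
gripper_force: 0.0
```

Emit:
move_arm:
  rows: "0 0 0 0 0 0 .0115;0 0 0 0 0 0 .012;0 0 0 0 0 0 .0125;0 0 0 0 0 0 .013;0 0 0 0 0 0 .0135;0 0 0 0 0 0 .014;0 0 0 0 0 0 .0145;0 0 0 0 0 0 .015"

```text
t: 11.9
eef_pos: [0.6102, -0.1888, 0.3338]
ee_rot: [-3.111, 1.396, -3.001]
force: [-0.5, -0.3, -0.7]
width: 0.0148
gripper_force: 0.0
```

Emit:
move_arm:
  rows: "0 0 0 0 0 0 .016;0 0 0 0 0 0 .017;0 0 0 0 0 0 .018;0 0 0 0 0 0 .019;0 0 0 0 0 0 .02;0 0 0 0 0 0 .03;0 0 0 0 0 0 .05;0 0 0 0 0 0 .06"

```text
t: 12.9
eef_pos: [0.6102, -0.1887, 0.3338]
ee_rot: [-3.111, 1.396, -3.001]
force: [0.3, 0.6, 0.4]
width: 0.0445
gripper_force: 0.0
```

```bash
cat > hook.py <<'E'
from plan import *
from h import *
import sys
def hook(n,N):
    out=[];c,sn=np.cos(S),np.sin(S)
    for i in range(N):
        t=arm.get_state()['t'];I,D=arm.grab_frame(n);W=cloud(n,D).reshape(-1,3)
        r=W[:,:2]-piv;x=r@[c,sn];y=r@[-sn,c];z=W[:,2]
        m=(abs(x-.005)<.035)&(abs(y)<.06)&(z>.262)&(z<.31)&(abs(np.arctan2(y,.405-z))<.5)
        out.append((t,m.sum(),np.mean(y[m]),np.median(y[m]),np.median(z[m]),np.median(x[m])))
    return np.array(out)
if __name__=='__main__':
    print(hook(sys.argv[1],int(sys.argv[2])))
E
python3 hook.py scene 9;python3 hook.py side 9
```

```text
[[12.9   66.     0.006  0.006  0.28   0.016]
 [12.95  60.     0.005  0.005  0.281  0.017]
 [13.    56.     0.005  0.005  0.28   0.017]
 [13.05  58.     0.004  0.005  0.281  0.017]
 [13.1   61.     0.005  0.005  0.281  0.017]
 [13.15  57.     0.005  0.005  0.281  0.017]
 [13.2   56.     0.005  0.005  0.281  0.017]
 [13.25  64.     0.005  0.006  0.279  0.016]
 [13.3   65.     0.006  0.006  0.279  0.016]]
[[13.35  30.     0.001  0.001  0.277  0.014]
 [13.4   32.     0.001  0.001  0.275  0.014]
 [13.45  31.     0.001  0.001  0.275  0.014]
 [13.5   30.     0.002  0.002  0.275  0.014]
 [13.55  30.     0.001  0.001  0.275  0.014]
 [13.6   32.     0.001  0.     0.275  0.013]
 [13.65  31.     0.001  0.001  0.276  0.014]
 [13.7   31.     0.001  0.001  0.276  0.014]
 [13.75  28.     0.     0.     0.278  0.014]]
```

The hook hangs still, within 1 mm. Now I'll back off and plan the pail approach.

Emit:
move_arm:
  rows: "0 0 0 0 0 -.015 .06;0 0 0 0 0 -.02 .06;0 0 0 0 0 -.03 .06;0 0 0 0 0 -.04 .08;0 0 0 0 0 -.04 .087;0 0 0 0 0 0 .087"

```text
t: 14.55
eef_pos: [0.4659, -0.2048, 0.3597]
ee_rot: [-3.095, 1.395, -2.988]
force: [0.2, 0.2, 1.2]
width: 0.0836
gripper_force: 0.0
```

```bash
python3 hook.py scene 9|cut -c1-40; python3 - <<'E'
from plan import *
d=rot(np.radians(80),25,1);a=d.as_matrix()[:,2];g=np.array([.5465,.103,.105])
sd=np.array([-.3,.5,-.25,-1.2,-1.3,.7])
q=ik(g,d,P,[sd]);print(q,parts(q[0]))
plan(g-.13*a,d,sd,20)
E
```

```text
[[14.55  68.     0.005  0.005  0.284  0.
 [14.6   71.     0.006  0.006  0.283  0.
 [14.65  77.     0.006  0.006  0.282  0.
 [14.7   76.     0.006  0.006  0.282  0.
 [14.75  76.     0.006  0.006  0.283  0.
 [14.8   81.     0.006  0.006  0.281  0.
 [14.85  76.     0.006  0.006  0.281  0.
 [14.9   75.     0.006  0.006  0.281  0.
 [14.95  76.     0.005  0.005  0.281  0.
(array([-0.296,  0.559, -0.201, -1.169, -1.358,  0.744]), np.float64(1.224471331191e-18)) (array([ 0.488, -0.227,  0.261]), array([ 0.627, -0.191,  0.389]), array([ 0.305, -0.093,  0.709]))
target q [-0.468  0.512 -0.115 -1.051 -1.535  0.683] cost 5.929960663459232e-18
2 tcp [ 0.481 -0.185  0.344] z [ 0.952  0.224 -0.208] w [ 0.129 -0.268  0.421] o [ 0.183 -0.337  0.592] e [-0.015  0.028  0.8  ]
4 tcp [ 0.493 -0.166  0.328] z [ 0.911  0.335 -0.241] w [ 0.156 -0.29   0.417] o [ 0.223 -0.352  0.585] e [ 0.003 -0.005  0.8  ]
6 tcp [ 0.502 -0.147  0.31 ] z [ 0.855  0.441 -0.272] w [ 0.186 -0.31   0.41 ] o [ 0.266 -0.364  0.576] e [ 0.026 -0.035  0.799]
8 tcp [ 0.51  -0.127  0.291] z [ 0.786  0.54  -0.301] w [ 0.219 -0.327  0.
[... 946 characters left out ...]
3 0.087;-3.4 0.8 -1.1 0.0061 0.0079 0.0096 0.087;-3.5 0.8 -1.2 0.0062 0.0076 0.0098 0.087;-3.5 0.8 -1.1 0.0063 0.0073 0.0102 0.087;-3.4 0.7 -1.2 0.0064 0.0071 0.0104 0.087;-3.5 0.7 -1.2 0.0064 0.0069 0.0107 0.087

-3.5 0.7 -1.1 0.0065 0.0066 0.0109 0.087;-3.5 0.6 -1.2 0.0066 0.0062 0.0111 0.087;-3.5 0.6 -1.2 0.0066 0.006 0.0114 0.087;-3.6 0.6 -1.2 0.0068 0.0057 0.0115 0.087;-3.5 0.5 -1.2 0.0068 0.0053 0.0118 0.087;-3.5 0.5 -1.2 0.0068 0.005 0.0119 0.087;-3.6 0.5 -1.1 0.007 0.0046 0.0121 0.087;-3.5 0.5 -1.2 0.007 0.0042 0.0123 0.087

-3.6 0.4 -1.2 0.007 0.0039 0.0124 0.087;-3.6 0.5 -1.2 0.0072 0.0034 0.0124 0.087;-3.5 0.3 -1.2 0.0071 0.003 0.0126 0.087;-3.6 0.4 -1.2 0.0073 0.0027 0.0126 0.087
```

Emit:
move_arm:
  rows: "0 0 0 0 .04 0 .087;-3.4 1 -1.1 0.006 0.008 0.009 0.087;-3.4 0.9 -1.1 0.006 0.008 0.009 0.087;-3.4 0.9 -1.2 0.006 0.008 0.009 0.087;-3.4 0.8 -1.1 0.006 0.008 0.01 0.087;-3.5 0.8 -1.2 0.006 0.008 0.01 0.087;-3.5 0.8 -1.1 0.006 0.007 0.01 0.087;-3.4 0.7 -1.2 0.006 0.007 0.01 0.087"

```text
t: 16.0
eef_pos: [0.5023, -0.0976, 0.3008]
ee_rot: [-2.99, 1.276, -2.442]
force: [1.1, 0.7, 0.2]
width: 0.0867
gripper_force: 0.0
```

Emit:
move_arm:
  rows: "-3.5 0.7 -1.2 0.006 0.007 0.011 0.087;-3.5 0.7 -1.1 0.006 0.007 0.011 0.087;-3.5 0.6 -1.2 0.007 0.006 0.011 0.087;-3.5 0.6 -1.2 0.007 0.006 0.011 0.087;-3.6 0.6 -1.2 0.007 0.006 0.011 0.087;-3.5 0.5 -1.2 0.007 0.005 0.012 0.087;-3.5 0.5 -1.2 0.007 0.005 0.012 0.087;-3.6 0.5 -1.1 0.007 0.005 0.012 0.087"

```text
t: 17.0
eef_pos: [0.5203, -0.0194, 0.2175]
ee_rot: [-3.062, 1.175, -1.995]
force: [0.5, -0.6, 0.2]
width: 0.087
gripper_force: 0.0
```

Emit:
move_arm:
  rows: "-3.5 0.5 -1.2 0.007 0.004 0.012 0.087;-3.6 0.4 -1.2 0.007 0.004 0.012 0.087;-3.6 0.5 -1.2 0.007 0.003 0.012 0.087;-3.5 0.3 -1.2 0.007 0.003 0.012 0.087;-3.6 0.4 -1.2 0.007 0.003 0.012 0.087;0 0 0 0 0 0 .087"

```text
t: 17.75
eef_pos: [0.5206, 0.0248, 0.1605]
ee_rot: [3.139, 1.134, -1.745]
force: [0.5, 0.3, 0.0]
width: 0.087
gripper_force: 0.0
```

```bash
python3 st.py; python3 - <<'E'
from plan import *
from h import *
s=arm.get_state();I,D=arm.grab_frame('wrist');J,E=arm.grab_frame('side')
d=rot(np.radians(80),25,1);g=np.array([.5465,.103,.105])
lin(g,d,1,.087);lin(g-.06*d.as_matrix()[:,2],d,1,.087)
W=cloud('wrist',D,(s['eef_pos'],s['ee_rot'])).reshape(-1,3)
m=(np.hypot(W[:,0]-.5465,W[:,1]-.103)<.06)&(W[:,2]>.08)&(W[:,2]<.135);q=W[m]
r=least_squares(lambda x:np.hypot(q[:,0]-x[0],q[:,1]-x[1])-.0275,[.5465,.103],loss='soft_l1',f_scale=.002);print('pail from wrist',r.x,len(q))
cv2.imwrite('pics/f.png',np.hstack([cv2.resize(I,(400,300)),cv2.resize(J[100:340,130:450],(400,300))]))
E
```

```text
t 17.75
q [-0.4191  0.4836 -0.1638 -1.0786 -1.4928  0.6819]
eef_pos [0.5206 0.0248 0.1605]
ee_rot [ 3.1394  1.1342 -1.7448]
force [0.4991 0.3299 0.0409]
width 0.08696747632272656
lin total tool shift [ 0.016 -0.012  0.098] turn deg [-0.017 -0.021  0.014]
lin total tool shift [ 0.016 -0.012  0.038] turn deg [-0.017 -0.021  0.014]
pail from wrist [0.546 0.105] 4382
```

View pics/f.png

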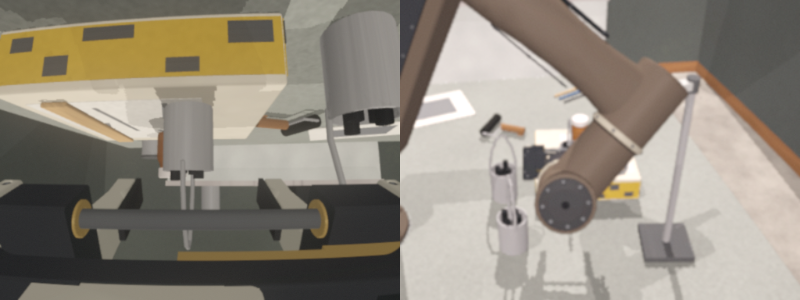

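The wrist view shows the pail centred between the fingers. The side view shows the forearm close to the stand arm, so before going on I'll check link clearances and search for a better approach yaw.

```bash
cat > clr.py <<'E'
from plan import *
piv=np.array([.591,-.190])
def seg(a,b,c,d,n=25):
    t=np.linspace(0,1,n)[:,None];A=a+(b-a)*t;B=c+(d-c)*t
    return np.linalg.norm(A[:,None]-B[None],axis=2).min()
V=lambda *x:np.array(x,float)
arm0=V(.562,-.2,.432);arm1=V(.739,-.155,.432)
OB={'arm':(arm0,arm1),'hook':(V(.6,-.19,.405),V(.6,-.19,.26)),'post':(V(.739,-.155,0),arm1),'A':(V(.378,-.098,0),V(.378,-.098,.19)),'B':(V(.37,.09,0),V(.37,.09,.19)),'jar':(V(.615,.235,.07),V(.615,.235,.145))}
def clear(q,skip=()):
    w,o,e=parts(q);x,Q=fk(q,P);a=Q.as_matrix()[:,2]
    L=[('eo',e,o),('ow',o,w),('wt',w,x-.15*a),('body',x-.15*a,x-.06*a)]
    res={(n,k):seg(s,t,*OB[k]) for n,s,t in L for k in OB if (n,k) not in skip}
    k=min(res,key=res.get);return res[k],k,min(w[2],o[2])
E
python3 - <<'E'
from clr import *
g=V(.546,.104,.105);hp=V(piv[0],piv[1]+.0,.148)
for p in(15,25,35):
  for pw in range(-180,180,15):
    for br in (0,1):
      sds=[s for s in seeds if (s[3]>=0)==(br==0)]
      def best(pt,ps):
        b=None
        for fl in(0,1):
          q,c=ik(pt,rot(np.radians(ps),p,fl),P,sds)
          m=min((q-LO).min(),(HI-q).min())
          if c<1e-6 and m>.08 and (b is None or m>b[1]):b=(q,m,fl)
        return b
      G=best(g,pw)
      if G is None:continue
      cg=clear(G[0])
      if cg[0]<.07:continue
      for add in(0,180):
        H=best(hp,pw-9+add)
        if H is None:continue
        ch=clear(H[0],skip=[('body','hook')])
        if ch[0]>.06:print(p,pw,br,add,'G %.2f fl%d'%G[1:],cg,'H %.2f fl%d'%H[1:],ch)
E
```

```text
15 -180 0 180 G 0.70 fl1 (np.float64(0.13100050142302921), ('body', 'jar'), np.float64(0.2007736587596876)) H 0.17 fl1 (np.float64(0.060350267531135475), ('wt', 'A'), np.float64(0.2437736587597322))
15 -180 1 180 G 0.70 fl1 (np.float64(0.13100050142303132), ('body', 'jar'), np.float64(0.20077365875962946)) H 0.17 fl1 (np.float64(0.06035026753107792), ('wt', 'A'), np.float64(0.243773658759685))
15 -165 0 180 G 0.76 fl1 (np.float64(0.10868171862882331), ('body', 'jar'), np.float64(0.2007736587596776)) H 0.39 fl1 (np.float64(0.11437384499979589), ('wt', 'A'), np.float64(0.24377365875988302))
15 -165 1 180 G 0.76 fl0 (np.float64(0.1086817186302661), ('body', 'jar'), np.float64(0.20077365877442635)) H 0.39 fl1 (np.float64(0.11437384500218191), ('wt', 'A'), np.float64(0.2437736587627093))
15 -150 0 180 G 0.86 fl1 (np.float64(0.07896430392959729), ('body', 'jar'), np.float64(0.20077365875968275)) H 0.58 fl1 (np.float64(0.16226255194166658), ('wt', 'A'), np.float64(0.24377365875967777))
15 -150 1 180 G 0.86 fl0 (np.float64(0.07896430392826129), ('body', 'jar'), np.float64(0.20077365876903164
[... 9500 characters left out ...]
467991715979)) H 0.87 fl0 (np.float64(0.09301698373661232), ('body', 'post'), np.float64(0.3013137033536344))
35 60 1 0 G 0.62 fl1 (np.float64(0.08165181000085307), ('eo', 'arm'), np.float64(0.3172467991719109)) H 0.93 fl1 (np.float64(0.13131910092471194), ('wt', 'hook'), np.float64(0.3602467991717128))
35 60 1 180 G 0.62 fl1 (np.float64(0.08165181000085307), ('eo', 'arm'), np.float64(0.3172467991719109)) H 0.87 fl0 (np.float64(0.09301698373661207), ('body', 'post'), np.float64(0.30131370335363483))
35 165 1 180 G 0.89 fl1 (np.float64(0.14532529296374305), ('body', 'jar'), np.float64(0.3172467991716657)) H 0.30 fl0 (np.float64(0.0987021510827883), ('wt', 'A'), np.float64(0.3602467991716971))
```

```bash
python3 - <<'E'
from clr import *
def det(q):
    w,o,e=parts(q);x,Q=fk(q,P);a=Q.as_matrix()[:,2]
    f=lambda s,t,k:seg(s,t,*OB[k])
    return 'eo-arm %.3f ow-arm %.3f ow-hook %.3f wt-A %.3f wt-B %.3f eo-A %.3f'%(f(e,o,'arm'),f(o,w,'arm'),f(o,w,'hook'),f(w,x-.1*a,'A'),f(w,x-.1*a,'B'),f(e,o,'A'))
print('now',det(arm.get_state()['q']))
sd=np.array([.0,.3,-.5,-1.2,-.8,.3])
for p in(35,40):
  for pw in(30,40,47,55):
    d=rot(np.radians(pw),p,1);a=d.as_matrix()[:,2]
    for b,h in((0,0),(.08,0),(0,.1)):
      q,c=ik(V(.546,.104,.105+h)-b*a,d,P,[sd]);print(p,pw,b,h,'%.0e'%c,q,det(q))
E
```

```text
now eo-arm 0.069 ow-arm 0.072 ow-hook 0.089 wt-A 0.124 wt-B 0.206 eo-A 0.374
35 30 0 0 4e-30 [-0.233  0.196 -0.639 -1.671 -0.6    0.617] eo-arm 0.178 ow-arm 0.178 ow-hook 0.209 wt-A 0.116 wt-B 0.079 eo-A 0.258
35 30 0.08 0 4e-20 [-0.231 -0.009 -0.681 -1.433 -0.602  0.328] eo-arm 0.257 ow-arm 0.257 ow-hook 0.294 wt-A 0.116 wt-B 0.079 eo-A 0.324
35 30 0 0.1 7e-19 [ 0.083 -0.065 -0.575 -1.193 -0.386 -0.141] eo-arm 0.335 ow-arm 0.311 ow-hook 0.341 wt-A 0.179 wt-B 0.129 eo-A 0.404
35 40 0 0 7e-31 [-0.238  0.238 -0.565 -1.496 -0.723  0.562] eo-arm 0.145 ow-arm 0.145 ow-hook 0.176 wt-A 0.092 wt-B 0.103 eo-A 0.270
35 40 0.08 0 7e-20 [-0.309  0.078 -0.599 -1.326 -0.795  0.394] eo-arm 0.204 ow-arm 0.204 ow-hook 0.244 wt-A 0.092 wt-B 0.104 eo-A 0.319
35 40 0 0.1 2e-27 [-0.074  0.005 -0.505 -1.213 -0.657  0.068] eo-arm 0.271 ow-arm 0.254 ow-hook 0.287 wt-A 0.167 wt-B 0.140 eo-A 0.391
35 47 0 0 1e-21 [-0.242  0.273 -0.51  -1.398 -0.813  0.55 ] eo-arm 0.120 ow-arm 0.120 ow-hook 0.150 wt-A 0.082 wt-B 0.119 eo-A 0.280
35 47 0.08 0 1e-20 [-0.336  0.139 -0.533 -1.257 -0.908  0.431] eo-arm 0.167 ow-arm
[... 1508 characters left out ...]
105 wt-B 0.121 eo-A 0.310
40 47 0.08 0 1e-30 [-0.205  0.081 -0.516 -1.131 -0.809  0.216] eo-arm 0.207 ow-arm 0.205 ow-hook 0.242 wt-A 0.105 wt-B 0.123 eo-A 0.351
40 47 0 0.1 5e-30 [-0.014  0.026 -0.445 -1.033 -0.722 -0.055] eo-arm 0.283 ow-arm 0.229 ow-hook 0.264 wt-A 0.181 wt-B 0.153 eo-A 0.413
40 55 0 0 1e-18 [-0.148  0.269 -0.434 -1.196 -0.828  0.385] eo-arm 0.143 ow-arm 0.140 ow-hook 0.163 wt-A 0.105 wt-B 0.136 eo-A 0.318
40 55 0.08 0 6e-26 [-0.242  0.151 -0.441 -1.083 -0.942  0.295] eo-arm 0.168 ow-arm 0.162 ow-hook 0.201 wt-A 0.106 wt-B 0.142 eo-A 0.355
40 55 0 0.1 6e-30 [-0.075  0.086 -0.381 -1.027 -0.878  0.067] eo-arm 0.248 ow-arm 0.190 ow-hook 0.226 wt-A 0.181 wt-B 0.162 eo-A 0.414
```

```bash
python3 - <<'E'
from clr import *
d=rot(np.radians(50),36,1);a=d.as_matrix()[:,2]
q=plan(V(.546,.104,.105)-.1*a,d,np.array([-.34,.14,-.53,-1.25,-.9,.43]),8)
c=arm.get_state()['q']
for k in(.25,.5,.75,1):print(clear(c+(q-c)*k))
E
```

```text
target q [-0.347  0.124 -0.499 -1.178 -0.966  0.384] cost 1.3470194772287376e-30
1 tcp [0.52  0.031 0.163] z [ 0.206  0.868 -0.451] w [ 0.444 -0.291  0.33 ] o [ 0.573 -0.25   0.466] e [ 0.233 -0.102  0.744]
2 tcp [0.519 0.036 0.164] z [ 0.254  0.841 -0.478] w [ 0.425 -0.275  0.34 ] o [ 0.553 -0.236  0.478] e [ 0.211 -0.09   0.755]
3 tcp [0.518 0.04  0.164] z [ 0.301  0.811 -0.502] w [ 0.406 -0.26   0.35 ] o [ 0.533 -0.221  0.489] e [ 0.189 -0.078  0.765]
4 tcp [0.515 0.043 0.165] z [ 0.348  0.778 -0.523] w [ 0.386 -0.245  0.359] o [ 0.512 -0.207  0.498] e [ 0.166 -0.067  0.773]
5 tcp [0.511 0.045 0.165] z [ 0.393  0.742 -0.543] w [ 0.366 -0.23   0.366] o [ 0.491 -0.193  0.507] e [ 0.143 -0.056  0.781]
6 tcp [0.506 0.045 0.165] z [ 0.437  0.704 -0.56 ] w [ 0.345 -0.215  0.372] o [ 0.469 -0.18   0.514] e [ 0.119 -0.046  0.787]
7 tcp [0.501 0.044 0.165] z [ 0.479  0.663 -0.575] w [ 0.323 -0.201  0.377] o [ 0.447 -0.166  0.52 ] e [ 0.095 -0.035  0.792]
8 tcp [0.494 0.042 0.164] z [ 0.52   0.62  -0.588] w [ 0.302 -0.187  0.381] o [ 0.424 -0.153  0.525] e [ 0.07  -0.025  0.796]
3 1.8 1.8 -0.0039 0.0012 0.0054 0.087;3.1 1.7 1.9 -0.0032 0.0022 0.0041 0.087;3.1 1.5 1.9 -0.0022 0.0029 0.0027 0.087;3.2 1.4 1.9 -0.0012 0.0036 0.0012 0.087;3.3 1.3 2 -0.0001 0.004 -0.0001 0.087;3.2 1.2 2 0.0012 0.0043 -0.0015 0.087;3.4 1 2.1 0.0025 0.0043 -0.0029 0.087;3.3 0.8 2 0.0039 0.0042 -0.0042 0.087

(np.float64(0.05544364977254086), ('ow', 'arm'), np.float64(0.340492416375927))
(np.float64(0.08194640998255925), ('ow', 'arm'), np.float64(0.35861463104896074))
(np.float64(0.09173135628435111), ('wt', 'A'), np.float64(0.37224718740909885))
(np.float64(0.08573495925003644), ('wt', 'A'), np.float64(0.38128316888764446))
```

```bash
python3 - <<'E'
from clr import *
c=arm.get_state()['q'];x,Q=fk(c,P)
m=x+V(-.05,-.01,.06);qm=plan(m,Q,c,3,show=False)
for k in(0,.33,.66,1):print(clear(c+(qm-c)*k))
d=rot(np.radians(50),36,1);a=d.as_matrix()[:,2]
q=plan(V(.546,.104,.105)-.1*a,d,np.array([-.34,.14,-.53,-1.25,-.9,.43]),8,cur=qm,show=False)
for k in(.25,.5,.75,1):print(clear(qm+(q-qm)*k),fk(qm+(q-qm)*k,P)[0])
E
```

```text
target q [-0.469  0.348 -0.21  -1.049 -1.57   0.624] cost 4.0106054017106465e-28
0 -0.1 -0 -0.0162 0.0149 -0.0149 0.087;0 0 -0 -0.0156 0.0159 -0.0141 0.087;0 0.1 -0 -0.0148 0.0167 -0.0131 0.087

(np.float64(0.06869462999959731), ('eo', 'arm'), np.float64(0.31802384538273504))
(np.float64(0.07795483086302682), ('ow', 'arm'), np.float64(0.3385090654900312))
(np.float64(0.09233089412962449), ('ow', 'arm'), np.float64(0.35832926399640924))
(np.float64(0.10874746578343024), ('body', 'A'), np.float64(0.3780238453827313))
target q [-0.347  0.124 -0.499 -1.178 -0.966  0.384] cost 1.3470194772287376e-30
3.1 1.6 1.8 0.0027 -0.005 0.0123 0.087;3.1 1.5 1.8 0.0028 -0.0039 0.011 0.087;3.2 1.5 1.9 0.0032 -0.0029 0.0096 0.087;3.2 1.3 1.9 0.0037 -0.002 0.0082 0.087;3.2 1.4 2 0.0043 -0.0013 0.0066 0.087;3.3 1.2 2 0.0051 -0.0007 0.0052 0.087;3.3 1.2 2 0.0059 -0.0004 0.0036 0.087;3.3 1.1 2.1 0.0069 -0.0001 0.0021 0.087

(np.float64(0.10713589757926449), ('body', 'A'), np.float64(0.38110927235781683)) [0.483 0.03  0.206]
(np.float64(0.10178076930492314), ('body', 'A'), np.float64(0.38269783102662686)) [0.491 0.04  0.192]
(np.float64(0.09410973774882676), ('wt', 'A'), np.float64(0.38276293468630573)) [0.495 0.044 0.178]
(np.float64(0.08573495925003644), ('wt', 'A'), np.float64(0.38128316888764446)) [0.494 0.042 0.164]
```

Going this way keeps clearance.

Emit:
move_arm:
  rows: "0 -0.1 0 -0.016 0.015 -0.015 0.087;0 0 0 -0.016 0.016 -0.014 0.087;0 0.1 0 -0.015 0.017 -0.013 0.087;0 0 0 0 0 0 .087"

```text
t: 18.35
eef_pos: [0.4695, 0.0135, 0.2239]
ee_rot: [-3.13, 1.133, -1.737]
force: [0.7, -0.8, -1.5]
width: 0.0869
gripper_force: 0.0
```

Emit:
move_arm:
  rows: "3.1 1.6 1.8 0.003 -0.005 0.012 0.087;3.1 1.5 1.8 0.003 -0.004 0.011 0.087;3.2 1.5 1.9 0.003 -0.003 0.010 0.087;3.2 1.3 1.9 0.004 -0.002 0.008 0.087;3.2 1.4 2 0.004 -0.001 0.007 0.087;3.3 1.2 2 0.005 -0.001 0.005 0.087;3.3 1.2 2 0.006 0 0.004 0.087;3.3 1.1 2.1 0.007 0 0.002 0.087"

```text
t: 19.35
eef_pos: [0.4937, 0.0422, 0.1633]
ee_rot: [-3.142, 0.942, -2.273]
force: [-0.3, 1.1, -0.3]
width: 0.0872
gripper_force: 0.0
```

```bash
python3 st.py; python3 - <<'E'
from clr import *
from h import *
s=arm.get_state();I,D=arm.grab_frame('wrist')
d=rot(np.radians(50),36,1);g=np.array([.546,.104,.105]);
W=cloud('wrist',D,(s['eef_pos'],s['ee_rot'])).reshape(-1,3)
m=(np.hypot(W[:,0]-.5465,W[:,1]-.103)<.05)&(W[:,2]>.08)&(W[:,2]<.135);q=W[m]
r=least_squares(lambda x:np.hypot(q[:,0]-x[0],q[:,1]-x[1])-.0275,[.5465,.103],loss='soft_l1',f_scale=.002);print('pail from wrist',r.x,len(q))
lin(V(*r.x,.105),d,1,.087);print(clear(s['q']))
E
python3 hook.py scene 6|cut -c1-40
```

```text
t 19.35
q [-0.3462  0.1223 -0.5021 -1.1792 -0.9613  0.383 ]
eef_pos [0.4937 0.0422 0.1633]
ee_rot [-3.1416  0.9415 -2.2726]
force [-0.2787  1.0885 -0.3186]
width 0.08722178152536418
pail from wrist [0.546 0.105] 3975
lin total tool shift [-0.002 -0.     0.1  ] turn deg [-0.288 -0.092 -0.266]
(np.float64(0.08547149141001516), ('wt', 'A'), np.float64(0.38105659962622496))
[[19.4   74.     0.005  0.006  0.282  0.
 [19.45  76.     0.006  0.006  0.281  0.
 [19.5   74.     0.006  0.006  0.283  0.
 [19.55  73.     0.006  0.006  0.283  0.
 [19.6   78.     0.006  0.006  0.282  0.
 [19.65  76.     0.006  0.006  0.281  0.
```

Emit:
move_arm:
  rows: "0 0 0 -.001 0 .025 .087;0 0 0 -.001 0 .025 .087;0 0 0 0 0 .02 .087;0 0 0 0 0 .018 .087;0 0 0 0 0 .01 .087;0 0 0 0 0 0 .075;0 0 0 0 0 0 .065;0 0 0 0 0 0 .058"
  squeeze: 18

```text
t: 20.7
eef_pos: [0.5453, 0.1037, 0.1083]
ee_rot: [-3.14, 0.943, -2.269]
force: [1.0, -0.8, -0.2]
width: 0.0628
gripper_force: 0.0
```

Emit:
move_arm:
  rows: "0 0 0 0 0 0 .05;0 0 0 0 0 0 .05;0 0 0 0 0 0 .05;0 0 0 0 0 0 .05;0 0 0 0 0 0 .05"
  squeeze: 18

```text
t: 21.32
eef_pos: [0.5457, 0.1036, 0.1083]
ee_rot: [-3.14, 0.943, -2.268]
force: [-1.5, -5.6, 6.7]
width: 0.0539
gripper_force: 18.0
```

```bash
python3 st.py; python3 - <<'E'
from clr import *
c=arm.get_state()['q'];x,Q=fk(c,P);Rt=R.from_euler('z',np.degrees(S)*1.0-0,degrees=True)*Q
# lift, then carry to pre-hang: bail top over tip on -x side, yaw by -9
z=x+V(0,0,.10);ql=plan(z,Q,c,5,op=.05,show=False);print(clear(ql))
lift=x[2]-.105  # TCP height err
bt=.07+.15 # bail top z when TCP at x[2]
for nm,xs,zz in(('pre',-.06,.31),('over',0,.31),('seat',0,.263)):
    h=x[2]+zz-bt;t=np.r_[piv+[xs*np.cos(S),xs*np.sin(S)],h]
    q,cc=ik(t,Rt,P,[ql+[-.4,.2,0,0,-.3,.2]]);print(nm,t,'%.0e'%cc,q,clear(q,skip=[('body','hook')]))
E
```

```text
t 21.325
q [-0.2205  0.2702 -0.4821 -1.3329 -0.8313  0.5025]
eef_pos [0.5457 0.1036 0.1083]
ee_rot [-3.1399  0.9427 -2.2685]
force [-1.5139 -5.6256  6.6897]
width 0.053923824815060896
target q [-0.128  0.067 -0.426 -1.143 -0.844  0.14 ] cost 1.8962958464586711e-22
-0.2 -0 -0 -0.0158 -0.0003 -0.0106 0.05;-0.1 -0 -0.1 -0.016 -0.0001 -0.0112 0.05;0 -0 0 -0.0162 -0.0001 -0.0117 0.05;0.1 0 0 -0.0164 0.0002 -0.0123 0.05;0.2 0 0.1 -0.0165 0.0003 -0.013 0.05

(np.float64(0.15300350536574653), ('body', 'B'), np.float64(0.4256991453993495))
pre [ 0.532 -0.181  0.198] 9e-31 [-0.693  0.247 -0.247 -1.053 -1.166  0.334] (np.float64(0.16949697074453796), ('body', 'A'), np.float64(0.41569914540091746))
over [ 0.591 -0.19   0.198] 1e-24 [-0.635  0.309 -0.154 -1.056 -1.137  0.276] (np.float64(0.12831702605229056), ('wt', 'hook'), np.float64(0.41569914540089414))
seat [ 0.591 -0.19   0.151] 6e-27 [-0.647  0.376 -0.181 -1.093 -1.101  0.374] (np.float64(0.12994131946671775), ('wt', 'hook'), np.float64(0.36869914540091536))
```

Emit:
move_arm:
  rows: "0 0 0 -.006 0 -.005 .05;0 0 0 -.008 0 -.006 .05;0 0 0 -.008 0 -.006 .05;0 0 0 0 0 0 .05"
  squeeze: 25

```text
t: 21.82
eef_pos: [0.5451, 0.1036, 0.1369]
ee_rot: [-3.138, 0.943, -2.266]
force: [-0.3, 0.2, -2.9]
width: 0.0536
gripper_force: 25.0
```

```bash
python3 - <<'E'
from clr import *
from h import *
s=arm.get_state();print(s['eef_pos'],s['force'],s['width'])
I,D=arm.grab_frame('scene');J,E=arm.grab_frame('side')
for n,d in(('scene',D),('side',E)):
    W=cloud(n,d).reshape(-1,3);m=(np.hypot(W[:,0]-.548,W[:,1]-.103)<.05)&(W[:,2]>.2);w=W[m];t=w[w[:,2]>w[:,2].max()-.008]
    u,sv,v=np.linalg.svd(w[:,:2]-w[:,:2].mean(0));print(n,'top',t.mean(0),w[:,2].max(),len(w),'dir',np.degrees(np.arctan2(v[0,1],v[0,0]))%180,sv/len(w)**.5)
cv2.imwrite('pics/g.png',np.hstack([cv2.resize(I[120:300,180:420],(400,300)),cv2.resize(J[130:310,170:410],(400,300))]))
E
```

```text
[0.545 0.104 0.137] [-0.292  0.216 -2.925] 0.053640612607868315
scene top [0.548 0.105 0.245] 0.24901736569455235 113 dir 81.56175885284053 [0.024 0.016]
side top [0.545 0.097 0.245] 0.24794315261519861 36 dir 83.75668046740331 [0.017 0.003]
```

View pics/g.png

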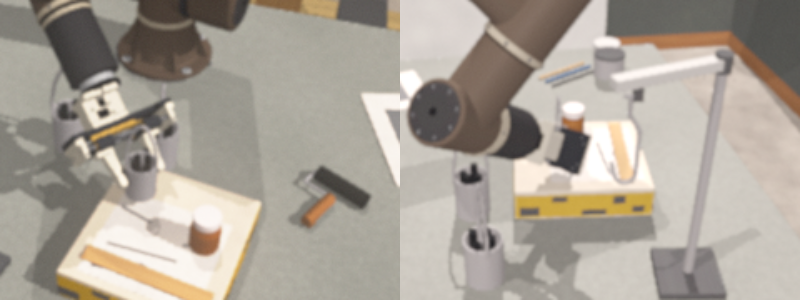

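The pail is lifted level, the jar and rule haven't moved, and the hook is still. Now I'll lift further and measure the bail's yaw.

Emit:
move_arm:
  rows: "0 0 0 -.010 0 -.007 .05;0 0 0 -.016 0 -.012 .05;0 0 0 -.016 0 -.012 .05;0 0 0 -.016 0 -.012 .05;0 0 0 -.006 0 -.004 .05;0 0 0 0 0 0 .05"

```text
t: 22.68
eef_pos: [0.5444, 0.1033, 0.2148]
ee_rot: [-3.141, 0.942, -2.269]
force: [-0.9, -0.9, -2.7]
width: 0.0536
gripper_force: 25.0
```

```bash
cat > bail.py <<'E'
from clr import *
from h import *
def bail():
    s=arm.get_state();p=s['eef_pos'];R0=[];
    for n in('scene','side'):
        W=cloud(n,arm.grab_frame(n)[1]).reshape(-1,3);zc=p[2]+.112
        m=(np.hypot(W[:,0]-p[0],W[:,1]-p[1])<.035)&(W[:,2]>zc-.04)&(W[:,2]<zc+.008);w=W[m];t=w[w[:,2]>zc-.008]
        u,sv,v=np.linalg.svd(w[:,:2]-w[:,:2].mean(0));print(n,len(w),'mean',w.mean(0)-p,'top-tcp',t.mean(0)-p,w[:,2].max()-p[2],'dir %.1f'%(np.degrees(np.arctan2(v[0,1],v[0,0]))%180),sv/len(w)**.5)
E
python3 - <<'E'
from bail import *
bail()
s=arm.get_state();c=s['q'];print(s['eef_pos'],s['force'])
x,Q=fk(c,P);Rt=R.from_euler('z',-7,degrees=True)*Q
t=np.r_[piv+[-.075*np.cos(S),-.075*np.sin(S)],.206]
q=plan(t,Rt,c+[-.5,.2,.2,.1,-.3,.2],16,op=.05,show=False)
for k in(.2,.4,.6,.8,1):print(fk(c+(q-c)*k,P)[0],np.degrees(np.arccos(abs((fk(c+(q-c)*k,P)[1]*Q.inv()).as_matrix()[2,2]))),clear(c+(q-c)*k))
E
```

```text
scene 62 mean [0.004 0.003 0.093] top-tcp [0.003 0.001 0.108] 0.11104406165132169 dir 88.1 [0.015 0.002]
side 36 mean [-0.    -0.004  0.089] top-tcp [-0.001 -0.006  0.109] 0.11256431889190444 dir 89.0 [0.016 0.001]
[0.544 0.103 0.214] [-0.592 -0.566 -2.228]
target q [-0.705  0.234 -0.245 -1.033 -1.209  0.34 ] cost 1.3307020357749163e-28
0.4 0.1 0.2 0.0066 -0.0133 -0.0082 0.05;0.3 0.1 0.2 0.007 -0.0132 -0.0087 0.05;0.4 0.1 0.2 0.0072 -0.0128 -0.009 0.05;0.3 0 0.3 0.0076 -0.0126 -0.0094 0.05;0.4 0.1 0.2 0.0079 -0.0123 -0.0098 0.05;0.4 0 0.2 0.0082 -0.0119 -0.0101 0.05;0.3 0.1 0.3 0.0084 -0.0117 -0.0106 0.05;0.3 -0 0.3 0.0088 -0.0112 -0.0108 0.05

0.4 -0 0.2 0.009 -0.0109 -0.0113 0.05;0.3 -0.1 0.3 0.0092 -0.0105 -0.0116 0.05;0.4 0 0.3 0.0095 -0.0101 -0.012 0.05;0.3 -0 0.3 0.0097 -0.0097 -0.0123 0.05;0.4 -0.1 0.3 0.0099 -0.0093 -0.0126 0.05;0.3 -0.1 0.2 0.0101 -0.0087 -0.013 0.05;0.4 -0.1 0.3 0.0103 -0.0083 -0.0133 0.05;0.3 -0.1 0.3 0.0104 -0.0078 -0.0136 0.05

[0.553 0.049 0.212] 0.3178317489415069 (np.float64(0.15551971726269617), ('wt', 'A'), np.float64(0.4315288965051031))
[ 0.555 -0.007  0.211] 0.4818907932271679 (np.float64(0.14458116403358337), ('body', 'A'), np.float64(0.4306464449895636))
[ 0.55  -0.065  0.209] 0.4867060905052271 (np.float64(0.12386424684193628), ('body', 'hook'), np.float64(0.4290578228427589))
[ 0.537 -0.122  0.207] 0.3274535088969643 (np.float64(0.10473874933841139), ('body', 'hook'), np.float64(0.42676640180885256))
[ 0.517 -0.178  0.206] nan (np.float64(0.12193630403473206), ('body', 'hook'), np.float64(0.4237765041841962))<stdin>:7: RuntimeWarning: invalid value encountered in arccos
```

Emit:
move_arm:
  rows: "0.4 0.1 0.2 0.007 -0.013 -0.008 0.05;0.3 0.1 0.2 0.007 -0.013 -0.009 0.05;0.4 0.1 0.2 0.007 -0.013 -0.009 0.05;0.3 0 0.3 0.008 -0.013 -0.009 0.05;0.4 0.1 0.2 0.008 -0.012 -0.010 0.05;0.4 0 0.2 0.008 -0.012 -0.010 0.05;0.3 0.1 0.3 0.008 -0.012 -0.011 0.05;0.3 0 0.3 0.009 -0.011 -0.011 0.05"

```text
t: 23.78
eef_pos: [0.5532, -0.0376, 0.2109]
ee_rot: [-3.138, 0.934, -2.326]
force: [0.3, 0.4, -1.2]
width: 0.0535
gripper_force: 25.0
```

Emit:
move_arm:
  rows: "0.4 0 0.2 0.009 -0.011 -0.011 0.05;0.3 -0.1 0.3 0.009 -0.010 -0.012 0.05;0.4 0 0.3 0.010 -0.010 -0.012 0.05;0.3 0 0.3 0.010 -0.010 -0.012 0.05;0.4 -0.1 0.3 0.010 -0.009 -0.013 0.05;0.3 -0.1 0.2 0.010 -0.009 -0.013 0.05;0.4 -0.1 0.3 0.010 -0.008 -0.013 0.05;0.3 -0.1 0.3 0.006 -0.005 -0.008 0.05"

```text
t: 24.78
eef_pos: [0.5194, -0.173, 0.2069]
ee_rot: [-3.142, 0.943, -2.392]
force: [0.2, -0.1, -2.1]
width: 0.0535
gripper_force: 25.0
```

Emit:
move_arm:
  rows: "0 0 0 .004 -.003 -.005 .05;0 0 0 0 0 0 .05"

```text
t: 25.02
eef_pos: [0.5172, -0.1785, 0.2067]
ee_rot: [-3.141, 0.943, -2.391]
force: [-0.0, -0.3, -3.0]
width: 0.0534
gripper_force: 25.0
```

```bash
python3 - <<'E'
from bail import *
bail()
s=arm.get_state();print(s['t'],s['eef_pos'],s['ee_rot'],s['force'],s['width'])
c=np.cos(S);sn=np.sin(S)
for n in('scene','side'):
    I,D=arm.grab_frame(n);W=cloud(n,D).reshape(-1,3);r=W[:,:2]-piv;x=r@[c,sn];y=r@[-sn,c];z=W[:,2]
    m=(abs(y)<.02)&(x>-.03)&(x<.03)&(z>.25)&(z<.345)
    for nm,k in(('shank',m&(x>.008)&(z>.29)),('tip',m&(x<-.012)),('bottom',m&(abs(x)<.01)&(z<.275))):
        print(n,nm,k.sum(),'x %.4f y %.4f z %.3f..%.3f'%(np.median(x[k]),np.median(y[k]),z[k].min(),z[k].max()) if k.sum() else '')
    cv2.imwrite(f'pics/h_{n}.png',I)
    r=V(*s['eef_pos'][:2])-piv;print('tcp stand',r@[c,sn],r@[-sn,c])
a=cv2.imread('pics/h_scene.png');b=cv2.imread('pics/h_side.png')
cv2.imwrite('pics/h.png',np.hstack([cv2.resize(a[100:250,90:290],(400,300),interpolation=2),cv2.resize(b[150:270,220:380],(400,300),interpolation=2)]))
E
```

```text
scene 54 mean [0.004 0.002 0.095] top-tcp [0.004 0.002 0.109] 0.11126152393759686 dir 81.7 [0.015 0.002]
side 46 mean [-0.002 -0.009  0.094] top-tcp [-0.001 -0.005  0.109] 0.11328331150775434 dir 83.7 [0.013 0.001]
25.125 [ 0.517 -0.178  0.207] [-3.141  0.943 -2.39 ] [ 0.51  -0.257 -2.545] 0.05346896884829116
scene shank 47 x 0.0198 y -0.0036 z 0.291..0.344
scene tip 19 x -0.0157 y -0.0054 z 0.264..0.296
scene bottom 20 x -0.0045 y -0.0067 z 0.253..0.271
tcp stand -0.07468970131692135 0.0005165860209965885
side shank 13 x 0.0135 y -0.0185 z 0.323..0.345
side tip 0 
side bottom 0 
tcp stand -0.07468970131692135 0.0005165860209965885
```

View pics/h.png

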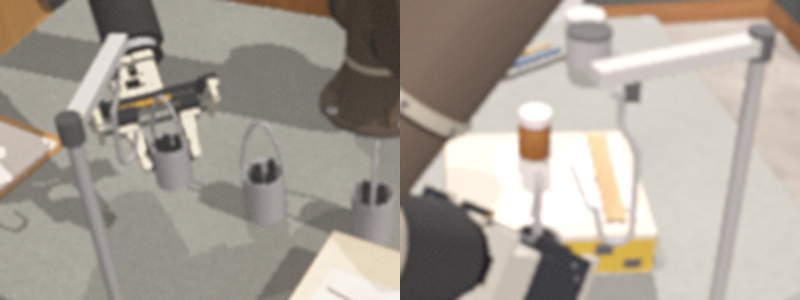

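```bash
python3 hook.py side 6|cut -c1-60; python3 - <<'E'
from bail import *
c=np.cos(S);sn=np.sin(S)
for n in('scene','side'):
    I,D=arm.grab_frame(n);W=cloud(n,D).reshape(-1,3);r=W[:,:2]-piv;x=r@[c,sn];y=r@[-sn,c];z=W[:,2]
    m=(abs(y)<.05)&(x>-.035)&(x<.035)&(z>.25)&(z<.345)
    for lo in np.arange(.25,.345,.0125):
        k=m&(z>=lo)&(z<lo+.0125);print(n,'%.3f'%lo,k.sum(),' '.join('(%.0f,%.0f)'%(1e3*a,1e3*b) for a,b in list(zip(x[k],y[k]))[::max(1,k.sum()//6)]))
E
```

```text
[[ 25.225 119.     -0.048  -0.049   0.284  -0.   ]
 [ 25.275  91.     -0.053  -0.052   0.292  -0.003]
 [ 25.325 121.     -0.051  -0.052   0.285  -0.001]
 [ 25.375 112.     -0.037  -0.038   0.28   -0.001]
 [ 25.425  90.     -0.014  -0.014   0.282   0.008]
 [ 25.475  79.      0.01    0.01    0.281   0.011]]
scene 0.250 3 (-3,42) (0,41) (5,41)
scene 0.263 34 (-11,35) (-8,36) (-9,42) (-2,40) (20,35) (7,40) (14,43)
scene 0.275 26 (-20,34) (-14,38) (-13,34) (-15,39) (18,36) (21,35) (21,37)
scene 0.288 24 (-16,29) (-16,32) (-15,32) (20,27) (19,32) (19,35)
scene 0.300 13 (18,28) (19,29) (21,26) (17,29) (21,29) (22,29) (17,32)
scene 0.313 13 (20,20) (21,23) (16,25) (22,27) (21,25) (17,28) (20,28)
scene 0.325 13 (17,20) (22,20) (19,24) (20,21) (16,24) (21,25) (20,26)
scene 0.338 9 (15,17) (20,14) (19,16) (20,20) (18,22) (21,18) (20,20) (19,22) (22,21)
side 0.250 0 
side 0.263 1 (11,48)
side 0.275 11 (-19,47) (-16,48) (13,48) (15,46) (18,48) (-18,50) (-16,48) (13,50) (16,49) (-12,50) (16,49)
side 0.288 17 (-20,42) (-22,43) (-17,44) (16,41) (-22,42) (-17,44) (17,44) (-17,42) (17,44)
side 0.300 12 (12,40) (16,35) (-20,41) (15,37) (-23,40) (15,40)
side 0.313 10 (13,33) (17,31) (13,32) (15,31) (17,30) (13,34) (16,32) (18,34) (13,33) (16,34)
side 0.325 9 (13,25) (18,26) (13,26) (16,27) (18,26) (12,33) (14,28) (17,29) (14,29)
side 0.338 4 (13,27) (14,20) (17,22) (15,24)
```

The hook is swinging again by ±50 mm: the gripper's body brushed it on the way past. I'll set the pail back on the stone, re-steady the hook, and carry the pail along a wider route.

```bash
cat > way.py <<'E'
from clr import *
def way(pts,op,step=.028,last=None):
    s=arm.get_state();p=np.array(s['eef_pos']);Q=R.from_euler('xyz',s['ee_rot']);q=np.array(s['q']);rows=[]
    for t in pts:
        t=np.array(t);n=max(1,int(np.ceil(np.linalg.norm(t-p)/step)));d=(t-p)/n;dt=Q.inv().apply(d)
        mn=9
        for k in range(n):
            q,c=ik(p+d*(k+1),Q,P,[q]);cl=clear(q);mn=min(mn,cl[0])
        rows+=['0 0 0 '+' '.join('%g'%v for v in dt.round(3))+' %g'%op]*n
        p=p+Q.apply(dt.round(3)*n)
        print(t,n,'c%.0e'%c,'clr',mn,cl[1],'marg',min((q-LO).min(),(HI-q).min()),'rowtool',dt)
    for i in range(0,len(rows),8):print(';'.join(rows[i:i+8])+'\n')
E
python3 -c "
from way import *
way([(.48,-.15,.235),(.48,0,.235),(.545,.104,.17),(.545,.104,.112)],.05)"
```

```text
[ 0.48  -0.15   0.235] 2 c4e-30 clr 0.1345758780357551 ('body', 'A') marg 0.7137017572505093 rowtool [-0.009  0.023 -0.012]
[0.48  0.    0.235] 6 c1e-24 clr 0.10471432916915212 ('body', 'A') marg 0.5367763021730393 rowtool [-0.01   0.018  0.014]
[0.545 0.104 0.17 ] 5 c3e-31 clr 0.12291848533467468 ('body', 'B') marg 0.5166669869526441 rowtool [-0.003  0.007  0.027]
[0.545 0.104 0.112] 2 c2e-24 clr 0.09587626302159848 ('wt', 'A') marg 0.4855028032503703 rowtool [ 0.022 -0.001  0.016]
0 0 0 -0.009 0.023 -0.012 0.05;0 0 0 -0.009 0.023 -0.012 0.05;0 0 0 -0.01 0.018 0.014 0.05;0 0 0 -0.01 0.018 0.014 0.05;0 0 0 -0.01 0.018 0.014 0.05;0 0 0 -0.01 0.018 0.014 0.05;0 0 0 -0.01 0.018 0.014 0.05;0 0 0 -0.01 0.018 0.014 0.05

0 0 0 -0.003 0.007 0.027 0.05;0 0 0 -0.003 0.007 0.027 0.05;0 0 0 -0.003 0.007 0.027 0.05;0 0 0 -0.003 0.007 0.027 0.05;0 0 0 -0.003 0.007 0.027 0.05;0 0 0 0.022 -0.001 0.016 0.05;0 0 0 0.022 -0.001 0.016 0.05
```

Emit:
move_arm:
  rows: "0 0 0 -0.009 0.023 -0.012 0.05;0 0 0 -0.009 0.023 -0.012 0.05;0 0 0 -0.01 0.018 0.014 0.05;0 0 0 -0.01 0.018 0.014 0.05;0 0 0 -0.01 0.018 0.014 0.05;0 0 0 -0.01 0.018 0.014 0.05;0 0 0 -0.01 0.018 0.014 0.05;0 0 0 -0.01 0.018 0.014 0.05"

```text
t: 26.62
eef_pos: [0.481, -0.0004, 0.2347]
ee_rot: [-3.141, 0.943, -2.391]
force: [0.9, 0.8, -2.4]
width: 0.0534
gripper_force: 25.0
```

Emit:
move_arm:
  rows: "0 0 0 -0.003 0.007 0.027 0.05;0 0 0 -0.003 0.007 0.027 0.05;0 0 0 -0.003 0.007 0.027 0.05;0 0 0 -0.003 0.007 0.027 0.05;0 0 0 -0.003 0.007 0.027 0.05;0 0 0 0.018 0 0.013 0.05;0 0 0 0.015 0 0.011 0.05;0 0 0 0 0 0 .05"

```text
t: 27.62
eef_pos: [0.543, 0.1047, 0.125]
ee_rot: [3.137, 0.941, -2.396]
force: [0.2, 0.3, -2.2]
width: 0.0535
gripper_force: 25.0
```

Emit:
move_arm:
  rows: "0 0 0 .006 0 .0045 .05;0 0 0 .005 0 .003 .05;0 0 0 .002 0 .0015 .05;0 0 0 0 0 0 .05"

```text
t: 28.12
eef_pos: [0.5433, 0.1045, 0.1107]
ee_rot: [-3.142, 0.942, -2.391]
force: [-0.7, 0.5, -2.1]
width: 0.0535
gripper_force: 25.0
```

Emit:
move_arm:
  rows: "0 0 0 0 0 0 .057;0 0 0 0 0 0 .07;0 0 0 0 0 0 .087;0 0 0 0 0 -.015 .087;0 0 0 0 0 -.025 .087;0 0 0 0 0 -.03 .087;0 0 0 0 0 -.03 .087"

```text
t: 29.0
eef_pos: [0.4829, 0.0487, 0.1705]
ee_rot: [-3.141, 0.942, -2.39]
force: [0.3, 0.3, 0.5]
width: 0.0867
gripper_force: 0.0
```

```bash
python3 - <<'E'
from clr import *
from h import *
s=arm.get_state();I,D=arm.grab_frame('wrist')
W=cloud('wrist',D,(s['eef_pos'],s['ee_rot'])).reshape(-1,3)
m=(np.hypot(W[:,0]-.545,W[:,1]-.104)<.05)&(W[:,2]>.08)&(W[:,2]<.135);q=W[m]
r=least_squares(lambda x:np.hypot(q[:,0]-x[0],q[:,1]-x[1])-.0275,[.5465,.103],loss='soft_l1',f_scale=.002);print('pail',r.x,len(q),s['eef_pos'],s['ee_rot'],s['q'])
c=s['q'];psi=S+np.radians(15);d=rot(psi,10,1);a=d.as_matrix()[:,2]
# via: raised, away
x,Q=fk(c,P);hp=np.r_[piv,0]+V(.021*np.cos(S),.021*np.sin(S),.335)
t=ik(hp-.15*a,d,P,[np.array([-1.09,-.08,-.54,-1.58,-1.15,.43])])[0]
for k in np.linspace(0,1,9):
    qq=c+(t-c)*k;xx,QQ=fk(qq,P);rt=QQ.as_matrix()[:,1];print(xx,'rfing',xx-.065*rt,clear(qq))
plan(hp-.15*a,d,t,16,show=False)
E
```

```text
pail [0.543 0.106] 3837 [0.483 0.049 0.17 ] [-3.141  0.942 -2.39 ] [-0.314  0.034 -0.572 -1.218 -0.854  0.306]
[0.483 0.049 0.17 ] rfing [0.527 0.001 0.17 ] (np.float64(0.09520406670187631), ('wt', 'A'), np.float64(0.3880811937355613))
[0.488 0.02  0.191] rfing [ 0.528 -0.031  0.19 ] (np.float64(0.09047301889801324), ('body', 'A'), np.float64(0.3921167887214387))
[ 0.492 -0.01   0.212] rfing [ 0.528 -0.065  0.211] (np.float64(0.09098995062144372), ('body', 'A'), np.float64(0.39630548103728563))
[ 0.494 -0.042  0.235] rfing [ 0.525 -0.099  0.233] (np.float64(0.09794165484017364), ('body', 'A'), np.float64(0.40066003439205067))
[ 0.494 -0.074  0.258] rfing [ 0.52  -0.133  0.257] (np.float64(0.11165197655147156), ('body', 'A'), np.float64(0.4051923517791746))
[ 0.491 -0.107  0.283] rfing [ 0.513 -0.169  0.281] (np.float64(0.13151364778974112), ('body', 'A'), np.float64(0.40991341958092425))
[ 0.485 -0.141  0.308] rfing [ 0.502 -0.204  0.307] (np.float64(0.15656345992489887), ('body', 'A'), np.float64(0.41483325512343366))
[ 0.477 -0.175  0.334] rfing [ 0.489 -0.239  0.334] (np.float64(0
[... 260 characters left out ...]
st 5.641958959472213e-29
1.8 -1.5 1.7 -0.0034 -0.0122 -0.012 0.087;1.8 -1.6 1.6 -0.004 -0.0125 -0.0121 0.087;1.9 -1.5 1.5 -0.0048 -0.0127 -0.012 0.087;1.9 -1.6 1.4 -0.0054 -0.0131 -0.012 0.087;1.9 -1.7 1.3 -0.0061 -0.0134 -0.0121 0.087;2 -1.6 1.2 -0.0066 -0.0135 -0.012 0.087;2.1 -1.7 1.1 -0.0073 -0.0139 -0.012 0.087;2 -1.7 1 -0.0078 -0.0141 -0.0119 0.087

2.1 -1.7 0.9 -0.0084 -0.0143 -0.0119 0.087;2.2 -1.7 0.7 -0.0089 -0.0145 -0.0118 0.087;2.2 -1.7 0.7 -0.0094 -0.0148 -0.0118 0.087;2.2 -1.8 0.5 -0.0098 -0.015 -0.0116 0.087;2.2 -1.7 0.4 -0.0103 -0.0151 -0.0115 0.087;2.2 -1.7 0.3 -0.0107 -0.0153 -0.0114 0.087;2.3 -1.7 0.2 -0.0111 -0.0155 -0.0114 0.087;2.3 -1.7 0.1 -0.0114 -0.0157 -0.0111 0.087
```

Emit:
move_arm:
  rows: "1.8 -1.5 1.7 -0.003 -0.012 -0.012 0.087;1.8 -1.6 1.6 -0.004 -0.012 -0.012 0.087;1.9 -1.5 1.5 -0.005 -0.013 -0.012 0.087;1.9 -1.6 1.4 -0.005 -0.013 -0.012 0.087;1.9 -1.7 1.3 -0.006 -0.013 -0.012 0.087;2 -1.6 1.2 -0.007 -0.014 -0.012 0.087;2.1 -1.7 1.1 -0.007 -0.014 -0.012 0.087;2 -1.7 1 -0.008 -0.014 -0.012 0.087"

```text
t: 30.05
eef_pos: [0.494, -0.0728, 0.2562]
ee_rot: [3.069, 1.161, -2.787]
force: [0.3, 0.2, 0.1]
width: 0.087
gripper_force: 0.0
```

Emit:
move_arm:
  rows: "2.1 -1.7 0.9 -0.008 -0.014 -0.012 0.087;2.2 -1.7 0.7 -0.009 -0.015 -0.012 0.087;2.2 -1.7 0.7 -0.009 -0.015 -0.012 0.087;2.2 -1.8 0.5 -0.010 -0.015 -0.012 0.087;2.2 -1.7 0.4 -0.010 -0.015 -0.011 0.087;2.2 -1.7 0.3 -0.011 -0.015 -0.011 0.087;2.3 -1.7 0.2 -0.011 -0.016 -0.011 0.087;2.3 -1.7 0.1 -0.011 -0.016 -0.011 0.087"

```text
t: 31.05
eef_pos: [0.4666, -0.2081, 0.3568]
ee_rot: [3.128, 1.395, -3.05]
force: [-0.9, -0.6, -0.1]
width: 0.0869
gripper_force: 0.0
```

```bash
python3 - <<'E'
from clr import *
s=arm.get_state();print(s['t'],s['eef_pos'])
d=rot(S+np.radians(15),10,1);lin(np.r_[piv,0]+V(.021*np.cos(S),.021*np.sin(S),.335),d,1,1)
E
```

```text
31.05 [ 0.467 -0.208  0.357]
lin total tool shift [-0.004 -0.     0.148] turn deg [-0.082 -0.083 -0.151]
```

Emit:
move_arm:
  rows: "0 0 0 -.001 0 .037 .087;0 0 0 -.001 0 .037 .087;0 0 0 -.001 0 .037 .087;0 0 0 -.001 0 .036 .087;0 0 0 0 0 0 .08;0 0 0 0 0 0 .065;0 0 0 0 0 0 .053;0 0 0 0 0 0 .043"
  squeeze: 3

```text
t: 32.05
eef_pos: [0.6114, -0.1929, 0.3348]
ee_rot: [3.127, 1.395, -3.051]
force: [-0.2, 0.2, 0.6]
width: 0.0555
gripper_force: 0.0
```

Emit:
move_arm:
  rows: "0 0 0 0 0 0 .036;0 0 0 0 0 0 .030;0 0 0 0 0 0 .025;0 0 0 0 0 0 .021;0 0 0 0 0 0 .017;0 0 0 0 0 0 .014;0 0 0 0 0 0 .012;0 0 0 0 0 0 .010"

```text
t: 33.05
eef_pos: [0.612, -0.1925, 0.3343]
ee_rot: [3.123, 1.394, -3.054]
force: [0.2, -0.5, 0.8]
width: 0.0103
gripper_force: 0.0
```

Emit:
move_arm:
  rows: "0 0 0 0 0 0 .009;0 0 0 0 0 0 .007;0 0 0 0 0 0 .006;0 0 0 0 0 0 .006;0 0 0 0 0 0 .0075;0 0 0 0 0 0 .008;0 0 0 0 0 0 .0085;0 0 0 0 0 0 .009"

```text
t: 34.05
eef_pos: [0.612, -0.1926, 0.3343]
ee_rot: [3.123, 1.394, -3.055]
force: [-0.0, -0.5, -0.1]
width: 0.009
gripper_force: 0.0
```

Emit:
move_arm:
  rows: "0 0 0 0 0 0 .0095;0 0 0 0 0 0 .010;0 0 0 0 0 0 .0105;0 0 0 0 0 0 .011;0 0 0 0 0 0 .0118;0 0 0 0 0 0 .0125;0 0 0 0 0 0 .0133;0 0 0 0 0 0 .014"

```text
t: 35.05
eef_pos: [0.612, -0.1926, 0.3343]
ee_rot: [3.123, 1.394, -3.055]
force: [-0.7, -0.5, -1.3]
width: 0.014
gripper_force: 0.0
```

Emit:
move_arm:
  rows: "0 0 0 0 0 0 .015;0 0 0 0 0 0 .016;0 0 0 0 0 0 .018;0 0 0 0 0 0 .025;0 0 0 0 0 0 .04;0 0 0 0 0 0 .06;0 0 0 0 0 0 .06"

```text
t: 35.92
eef_pos: [0.612, -0.1926, 0.3343]
ee_rot: [3.123, 1.394, -3.055]
force: [0.2, -0.1, 0.1]
width: 0.0494
gripper_force: 0.0
```

```bash
python3 hook.py scene 9|cut -c1-40; python3 st.py
```

```text
[[35.925 59.     0.005  0.005  0.282  0.
 [35.975 59.     0.005  0.005  0.28   0.
 [36.025 58.     0.005  0.005  0.282  0.
 [36.075 66.     0.005  0.005  0.278  0.
 [36.125 68.     0.006  0.006  0.279  0.
 [36.175 68.     0.006  0.006  0.28   0.
 [36.225 68.     0.006  0.006  0.28   0.
 [36.275 72.     0.006  0.006  0.278  0.
 [36.325 70.     0.006  0.006  0.28   0.
t 36.375
q [-0.8455  0.0626 -0.4761 -1.7465 -0.9516  0.5352]
eef_pos [ 0.612  -0.1926  0.3343]
ee_rot [ 3.1227  1.3943 -3.0545]
force [ 0.3996 -0.009  -0.5581]
width 0.05986850530021899
```

The hook is still again. I'll back out and return along the same wide path.

Emit:
move_arm:
  rows: "0 0 0 0 0 -.02 .06;0 0 0 0 0 -.03 .06;0 0 0 .001 0 -.033 .06;0 0 0 .001 0 -.033 .08;0 0 0 .001 0 -.03 .087"

```text
t: 37.0
eef_pos: [0.4667, -0.2074, 0.3572]
ee_rot: [3.126, 1.394, -3.051]
force: [1.3, -0.2, -0.1]
width: 0.0747
gripper_force: 0.0
```

```bash
python3 - <<'E'
from clr import *
c=arm.get_state()['q'];d=R.from_euler('xyz',[-3.141,.942,-2.390]);a=d.as_matrix()[:,2]
q=plan(V(.543,.106,.1095)-.085*a,d,np.array([-.314,.034,-.572,-1.218,-.854,.306]),16,show=False)
for k in(.15,.3,.45,.6,.8,1):
    qq=c+(q-c)*k;x,Q=fk(qq,P);m=Q.as_matrix();print(x,'bodyR',x-.058*m[:,2]-.096*m[:,1],clear(qq))
E
```

```text
target q [-0.292  0.066 -0.571 -1.252 -0.827  0.336] cost 6.887125481128755e-31
-2.3 1.7 -0.1 0.0119 0.0157 0.0111 0.087;-2.2 1.7 -0.1 0.0115 0.0157 0.0112 0.087;-2.2 1.7 -0.3 0.0113 0.0155 0.0115 0.087;-2.2 1.7 -0.5 0.0109 0.0155 0.0116 0.087;-2.2 1.7 -0.5 0.0105 0.0154 0.0117 0.087;-2.2 1.7 -0.6 0.0101 0.0152 0.0118 0.087;-2.1 1.7 -0.8 0.0096 0.0151 0.0121 0.087;-2.2 1.7 -0.9 0.0092 0.0149 0.0121 0.087

-2 1.7 -0.9 0.0087 0.0148 0.0122 0.087;-2.1 1.7 -1.1 0.0082 0.0146 0.0123 0.087;-2 1.6 -1.2 0.0076 0.0144 0.0124 0.087;-2 1.7 -1.3 0.007 0.0143 0.0125 0.087;-1.9 1.6 -1.4 0.0064 0.014 0.0126 0.087;-1.9 1.6 -1.6 0.0057 0.0139 0.0126 0.087;-1.8 1.6 -1.6 0.0051 0.0136 0.0126 0.087;-1.8 1.5 -1.7 0.0044 0.0134 0.0126 0.087

[ 0.482 -0.167  0.325] bodyR [ 0.446 -0.273  0.337] (np.float64(0.16632923841354746), ('body', 'arm'), np.float64(0.4151066186468938))
[ 0.493 -0.126  0.293] bodyR [ 0.468 -0.234  0.309] (np.float64(0.14324831002845428), ('body', 'A'), np.float64(0.4080376678631068))
[ 0.5   -0.085  0.262] bodyR [ 0.487 -0.194  0.281] (np.float64(0.11646181796688956), ('body', 'A'), np.float64(0.40114451377934174))
[ 0.502 -0.044  0.232] bodyR [ 0.501 -0.154  0.255] (np.float64(0.09799965837332787), ('body', 'A'), np.float64(0.3944140064753657))
[0.5   0.009 0.195] bodyR [ 0.515 -0.099  0.223] (np.float64(0.0886814859070248), ('body', 'A'), np.float64(0.3856669198006864))
[0.493 0.059 0.159] bodyR [ 0.524 -0.043  0.194] (np.float64(0.09512065112073927), ('wt', 'A'), np.float64(0.37714217414606654))
```

Emit:
move_arm:
  rows: "-2.3 1.7 -0.1 0.012 0.016 0.011 0.087;-2.2 1.7 -0.1 0.012 0.016 0.011 0.087;-2.2 1.7 -0.3 0.011 0.016 0.012 0.087;-2.2 1.7 -0.5 0.011 0.015 0.012 0.087;-2.2 1.7 -0.5 0.010 0.015 0.012 0.087;-2.2 1.7 -0.6 0.010 0.015 0.012 0.087;-2.1 1.7 -0.8 0.010 0.015 0.012 0.087;-2.2 1.7 -0.9 0.009 0.015 0.012 0.087"

```text
t: 38.0
eef_pos: [0.5033, -0.0707, 0.2515]
ee_rot: [3.07, 1.161, -2.786]
force: [0.3, 0.3, 0.6]
width: 0.0871
gripper_force: 0.0
```

Emit:
move_arm:
  rows: "-2 1.7 -0.9 0.009 0.015 0.012 0.087;-2.1 1.7 -1.1 0.008 0.015 0.012 0.087;-2 1.6 -1.2 0.008 0.014 0.012 0.087;-2 1.7 -1.3 0.007 0.014 0.012 0.087;-1.9 1.6 -1.4 0.006 0.014 0.013 0.087;-1.9 1.6 -1.6 0.006 0.014 0.013 0.087;-1.8 1.6 -1.6 0.005 0.014 0.013 0.087;-1.8 1.5 -1.7 0.004 0.013 0.013 0.087"

```text
t: 39.0
eef_pos: [0.495, 0.0594, 0.1589]
ee_rot: [-3.141, 0.942, -2.389]
force: [0.3, 0.2, 0.6]
width: 0.0872
gripper_force: 0.0
```

```bash
python3 hook.py scene 5|cut -c1-40; python3 - <<'E'
from clr import *
s=arm.get_state();print(s['t'],s['eef_pos'])
lin(V(.543,.106,.1095),R.from_euler('xyz',[-3.141,.942,-2.390]),1,1)
E
```

```text
[[39.    77.     0.006  0.006  0.283  0.
 [39.05  78.     0.006  0.006  0.282  0.
 [39.1   74.     0.006  0.006  0.282  0.
 [39.15  77.     0.006  0.006  0.281  0.
 [39.2   71.     0.005  0.005  0.283  0.
39.25 [0.495 0.059 0.159]
lin total tool shift [0.001 0.002 0.083] turn deg [-0.037  0.069 -0.025]
```

Emit:
move_arm:
  rows: "0 0 0 0 .001 .025 .087;0 0 0 .001 .001 .025 .087;0 0 0 0 0 .02 .087;0 0 0 0 0 .013 .087;0 0 0 0 0 0 .075;0 0 0 0 0 0 .062;0 0 0 0 0 0 .05;0 0 0 0 0 0 .05"
  squeeze: 18

```text
t: 40.25
eef_pos: [0.5432, 0.1058, 0.11]
ee_rot: [-3.139, 0.943, -2.389]
force: [-0.4, -0.8, 1.6]
width: 0.0537
gripper_force: 18.1
```

Emit:
move_arm:
  rows: "0 0 0 0 0 0 .05;0 0 0 0 0 0 .05;0 0 0 0 0 0 .05;0 0 0 -.006 0 -.005 .05;0 0 0 -.012 0 -.009 .05;0 0 0 -.016 0 -.012 .05;0 0 0 -.010 0 -.007 .05;0 0 0 0 0 0 .05"
  squeeze: 25

```text
t: 41.25
eef_pos: [0.5422, 0.1062, 0.1655]
ee_rot: [-3.139, 0.944, -2.387]
force: [0.2, 0.9, -2.6]
width: 0.0534
gripper_force: 25.0
```

```bash
python3 - <<'E'
from way import *
s=arm.get_state();print(s['t'],s['eef_pos'],s['ee_rot'],s['width'],s['force'])
e=piv+np.array([-.08*np.cos(S),-.08*np.sin(S)])
way([(.48,0,.235),(.48,-.15,.235),(*e,.208)],.05,step=.026)
E
```

```text
41.25 [0.542 0.106 0.166] [-3.139  0.944 -2.387] 0.053357797743091934 [ 0.151  0.915 -2.563]
[0.48  0.    0.235] 6 c7e-30 clr 0.11944363948856991 ('body', 'A') marg 0.5366371872760207 rowtool [ 0.002 -0.006 -0.023]
[ 0.48  -0.15   0.235] 6 c1e-30 clr 0.10541919654171553 ('body', 'A') marg 0.7136557008661584 rowtool [ 0.01  -0.018 -0.014]
[ 0.512 -0.178  0.208] 3 c1e-21 clr 0.12641925140039145 ('body', 'hook') marg 0.7686964752824165 rowtool [ 0.007 -0.014  0.007]
0 0 0 0.002 -0.006 -0.023 0.05;0 0 0 0.002 -0.006 -0.023 0.05;0 0 0 0.002 -0.006 -0.023 0.05;0 0 0 0.002 -0.006 -0.023 0.05;0 0 0 0.002 -0.006 -0.023 0.05;0 0 0 0.002 -0.006 -0.023 0.05;0 0 0 0.01 -0.018 -0.014 0.05;0 0 0 0.01 -0.018 -0.014 0.05

0 0 0 0.01 -0.018 -0.014 0.05;0 0 0 0.01 -0.018 -0.014 0.05;0 0 0 0.01 -0.018 -0.014 0.05;0 0 0 0.01 -0.018 -0.014 0.05;0 0 0 0.007 -0.014 0.007 0.05;0 0 0 0.007 -0.014 0.007 0.05;0 0 0 0.007 -0.014 0.007 0.05
```

Emit:
move_arm:
  rows: "0 0 0 0.002 -0.006 -0.023 0.05;0 0 0 0.002 -0.006 -0.023 0.05;0 0 0 0.002 -0.006 -0.023 0.05;0 0 0 0.002 -0.006 -0.023 0.05;0 0 0 0.002 -0.006 -0.023 0.05;0 0 0 0.002 -0.006 -0.023 0.05;0 0 0 0.01 -0.018 -0.014 0.05;0 0 0 0.01 -0.018 -0.014 0.05"

```text
t: 42.25
eef_pos: [0.479, -0.0519, 0.2356]
ee_rot: [3.141, 0.943, -2.391]
force: [1.4, -0.0, -2.6]
width: 0.0535
gripper_force: 25.0
```

Emit:
move_arm:
  rows: "0 0 0 0.01 -0.018 -0.014 0.05;0 0 0 0.01 -0.018 -0.014 0.05;0 0 0 0.01 -0.018 -0.014 0.05;0 0 0 0.01 -0.018 -0.014 0.05;0 0 0 0.007 -0.014 0.007 0.05;0 0 0 0.007 -0.014 0.007 0.05;0 0 0 0.007 -0.014 0.007 0.05;0 0 0 0 0 0 .05"

```text
t: 43.25
eef_pos: [0.511, -0.1784, 0.2057]
ee_rot: [3.138, 0.943, -2.393]
force: [0.1, -0.0, -3.0]
width: 0.0538
gripper_force: 25.0
```

```bash
python3 - <<'E'
from bail import *
bail()
s=arm.get_state();print(s['t'],s['eef_pos'],s['ee_rot'],s['force'],s['width'])
c=np.cos(S);sn=np.sin(S);rr=V(*s['eef_pos'][:2])-piv;print('tcp stand',rr@[c,sn],rr@[-sn,c])
for i in range(3):
  for n in('scene','side'):
    I,D=arm.grab_frame(n);W=cloud(n,D).reshape(-1,3);r=W[:,:2]-piv;x=r@[c,sn];y=r@[-sn,c];z=W[:,2]
    m=(abs(y)<.025)&(x>-.035)&(x<.03)&(z>.25)&(z<.345)
    for nm,k in(('shank',m&(x>.008)&(z>.29)),('tip',m&(x<-.01)&(z>.27)),('bottom',m&(abs(x)<.01)&(z<.275))):
        if k.sum()>3:print(n,nm,k.sum(),'x %.4f y %.4f z %.3f..%.3f'%(np.median(x[k]),np.median(y[k]),z[k].min(),z[k].max()))
E
```

```text
scene 50 mean [0.004 0.002 0.092] top-tcp [0.003 0.001 0.108] 0.11048819096308485 dir 81.8 [0.015 0.002]
side 40 mean [-0.004 -0.015  0.093] top-tcp [-0.002 -0.006  0.109] 0.11251564763239177 dir 81.9 [0.007 0.001]
43.35 [ 0.51  -0.178  0.207] [ 3.14   0.943 -2.391] [ 0.151 -0.515 -1.508] 0.053547401533415986
tcp stand -0.08140626118007459 -0.0006653158723531116
scene shank 47 x 0.0194 y 0.0017 z 0.291..0.344
scene tip 17 x -0.0156 y 0.0021 z 0.270..0.295
scene bottom 20 x -0.0029 y 0.0025 z 0.256..0.266
side shank 57 x 0.0148 y -0.0024 z 0.291..0.343
side tip 26 x -0.0195 y -0.0025 z 0.271..0.297
side bottom 25 x 0.0006 y -0.0026 z 0.254..0.266
scene shank 51 x 0.0194 y 0.0018 z 0.290..0.344
scene tip 18 x -0.0137 y 0.0022 z 0.270..0.295
scene bottom 17 x -0.0018 y 0.0015 z 0.254..0.264
side shank 57 x 0.0148 y -0.0024 z 0.290..0.345
side tip 28 x -0.0194 y -0.0026 z 0.270..0.296
side bottom 24 x -0.0005 y -0.0025 z 0.253..0.265
scene shank 50 x 0.0201 y 0.0023 z 0.290..0.344
scene tip 17 x -0.0147 y 0.0020 z 0.271..0.293
scene bottom 19 x -0.0023 y 0.0017 z 0.255..0.266
side shank 56 x 0.0148 y -0.0025 z 0.291..0.343
side tip 27 x -0.0200 y -0.0018 z 0.270..0.295
side bottom 23 x 0.0007 y -0.0022 z 0.254..0.266
```

```bash
python3 - <<'E'
from way import *
f=lambda x,y,z:np.r_[piv+[x*np.cos(S)-y*np.sin(S),x*np.sin(S)+y*np.cos(S)],z]
way([f(0,.002,.206),f(0,.002,.157)],.05,step=.016)
E
```

```text
[ 0.591 -0.188  0.206] 6 c6e-22 clr 0.05723212527740463 ('body', 'hook') marg 0.888031425954276 rowtool [-0.005 -0.01   0.007]
[ 0.591 -0.188  0.157] 4 c4e-23 clr 0.06268692780229101 ('body', 'hook') marg 0.858000876104877 rowtool [ 0.01  -0.001  0.008]
0 0 0 -0.005 -0.01 0.007 0.05;0 0 0 -0.005 -0.01 0.007 0.05;0 0 0 -0.005 -0.01 0.007 0.05;0 0 0 -0.005 -0.01 0.007 0.05;0 0 0 -0.005 -0.01 0.007 0.05;0 0 0 -0.005 -0.01 0.007 0.05;0 0 0 0.01 -0.001 0.008 0.05;0 0 0 0.01 -0.001 0.008 0.05

0 0 0 0.01 -0.001 0.008 0.05;0 0 0 0.01 -0.001 0.008 0.05
```

Emit:
move_arm:
  rows: "0 0 0 -0.005 -0.01 0.007 0.05;0 0 0 -0.005 -0.01 0.007 0.05;0 0 0 -0.005 -0.01 0.007 0.05;0 0 0 -0.005 -0.01 0.007 0.05;0 0 0 -0.005 -0.01 0.007 0.05;0 0 0 -0.005 -0.01 0.007 0.05;0 0 0 0 0 0 .05"

```text
t: 44.52
eef_pos: [0.59, -0.1871, 0.2067]
ee_rot: [-3.141, 0.943, -2.39]
force: [-0.6, -0.2, -1.7]
width: 0.0535
gripper_force: 25.0
```

```bash
python3 - <<'E'
from way import *
from h import *
s=arm.get_state();c=np.cos(S);sn=np.sin(S);rr=V(*s['eef_pos'][:2])-piv;print(s['t'],s['eef_pos'],'tcp stand',rr@[c,sn],rr@[-sn,c],s['force'])
I,D=arm.grab_frame('scene');J,E=arm.grab_frame('side')
f=lambda x,y,z:np.r_[piv+[x*np.cos(S)-y*np.sin(S),x*np.sin(S)+y*np.cos(S)],z]
way([f(0,.002,s['eef_pos'][2]),f(0,.002,.157)],.05,step=.013)
cv2.imwrite('pics/i.png',np.hstack([cv2.resize(I[115:190,115:215],(400,300),interpolation=2),cv2.resize(J[165:255,250:370],(400,300),interpolation=2)]))
E
```

```text
44.525 [ 0.59  -0.187  0.207] tcp stand -0.0014459443134842629 0.0026850774397928646 [-0.592 -0.217 -1.696]
[ 0.591 -0.188  0.207] 1 c4e-31 clr 0.05699756488107672 ('body', 'hook') marg 0.8892247882039885 rowtool [-0.001 -0.002  0.001]
[ 0.591 -0.188  0.157] 4 c3e-23 clr 0.06174133330012639 ('body', 'hook') marg 0.8587127048300949 rowtool [ 0.01  -0.     0.007]
0 0 0 -0.001 -0.002 0.001 0.05;0 0 0 0.01 -0 0.007 0.05;0 0 0 0.01 -0 0.007 0.05;0 0 0 0.01 -0 0.007 0.05;0 0 0 0.01 -0 0.007 0.05
```

View pics/i.png

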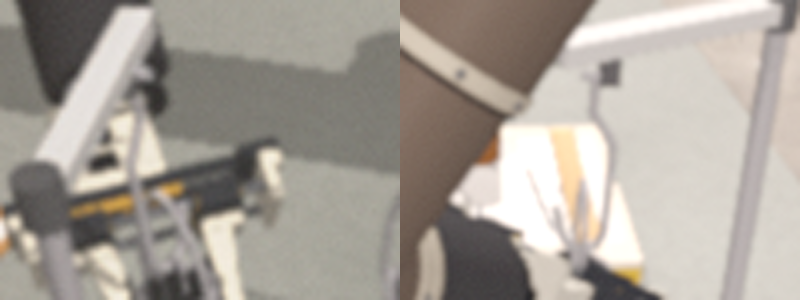

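The side view shows the bail peak (580,190) standing in the mouth between the tip (550,215) and the shank (602,190), and the hook at rest. Lowering.

Emit:
move_arm:
  rows: "0 0 0 .008 0 .006 .05;0 0 0 .008 0 .006 .05;0 0 0 .008 0 .006 .05;0 0 0 .008 0 .006 .05;0 0 0 .005 0 .003 .05;0 0 0 0 0 0 .05"

```text
t: 45.38
eef_pos: [0.589, -0.1871, 0.1604]
ee_rot: [3.14, 0.943, -2.392]
force: [-0.0, -0.4, -1.7]
width: 0.0538
gripper_force: 25.0
```

Emit:
move_arm:
  rows: "0 0 0 .0025 0 .002 .05;0 0 0 .0015 0 .001 .05;0 0 0 0 0 0 .05"

```text
t: 45.75
eef_pos: [0.5893, -0.1871, 0.1561]
ee_rot: [-3.141, 0.943, -2.39]
force: [0.1, 0.8, -1.7]
width: 0.0536
gripper_force: 25.0
```

```bash
python3 - <<'E'
from bail import *
s=arm.get_state();c=np.cos(S);sn=np.sin(S);rr=V(*s['eef_pos'][:2])-piv;print(s['t'],s['eef_pos'],'tcp stand',rr@[c,sn],rr@[-sn,c])
print(np.mean([arm.get_state()['force']]+[ (arm.grab_frame('side'),arm.get_state()['force'])[1] for i in range(3)],0))
E
```

```text
45.75 [ 0.589 -0.187  0.156] tcp stand -0.0021715409996867635 0.0025962202960523144
[ 0.378 -0.028 -2.271]
```

Emit:
move_arm:
  rows: "0 0 0 .0016 0 .0012 .05;0 0 0 .0008 0 .0006 .05;0 0 0 0 0 0 .05;0 0 0 0 0 0 .05"

```text
t: 46.4
eef_pos: [0.5898, -0.1871, 0.154]
ee_rot: [-3.139, 0.944, -2.389]
force: [-1.1, 0.3, 5.8]
width: 0.0538
gripper_force: 25.0
```

Emit:
move_arm:
  rows: "0 0 0 .0008 0 .0006 .05;0 0 0 0 0 0 .05;0 0 0 0 0 0 .05"

```text
t: 46.78
eef_pos: [0.5901, -0.187, 0.1538]
ee_rot: [-3.138, 0.945, -2.387]
force: [-1.2, 0.1, 8.5]
width: 0.0536
gripper_force: 25.0
```

Emit:
move_arm:
  rows: "0 0 0 .0008 0 .0006 .05;0 0 0 0 0 0 .05;0 0 0 0 0 0 .05"

```text
t: 47.15
eef_pos: [0.5905, -0.187, 0.1537]
ee_rot: [-3.136, 0.946, -2.385]
force: [-1.6, 0.9, 12.4]
width: 0.0536
gripper_force: 25.0
```

Emit:
move_arm:
  rows: "0 0 0 -.0014 0 -.001 .05;0 0 0 -.0012 0 -.001 .05;0 0 0 0 0 0 .05;0 0 0 0 0 0 .05"

```text
t: 47.65
eef_pos: [0.5893, -0.1871, 0.1542]
ee_rot: [3.142, 0.943, -2.391]
force: [0.2, -0.2, 1.7]
width: 0.0535
gripper_force: 25.0
```

Emit:
move_arm:
  rows: "0 0 0 0 0 0 .05;0 0 0 0 0 0 .05"
  squeeze: 6

```text
t: 47.9
eef_pos: [0.5892, -0.1871, 0.1542]
ee_rot: [-3.142, 0.943, -2.391]
force: [-0.1, 0.2, 1.9]
width: 0.0538
gripper_force: 6.0
```

Emit:
move_arm:
  rows: "0 0 0 0 0 0 .0545;0 0 0 0 0 0 .055;0 0 0 0 0 0 .0555;0 0 0 0 0 0 .056;0 0 0 0 0 0 .0565;0 0 0 0 0 0 .057;0 0 0 0 0 0 .0575;0 0 0 0 0 0 .058"

```text
t: 48.9
eef_pos: [0.5892, -0.1871, 0.1544]
ee_rot: [-3.141, 0.943, -2.39]
force: [0.0, 0.5, -0.5]
width: 0.0579
gripper_force: 0.0
```

Emit:
move_arm:
  rows: "0 0 0 0 0 0 .0585;0 0 0 0 0 0 .059;0 0 0 0 0 0 .0595;0 0 0 0 0 0 .06;0 0 0 0 0 0 .061;0 0 0 0 0 0 .062;0 0 0 0 0 0 .063;0 0 0 0 0 0 .064"

```text
t: 49.9
eef_pos: [0.5892, -0.1871, 0.1544]
ee_rot: [-3.141, 0.943, -2.39]
force: [-0.2, -0.6, -0.9]
width: 0.0639
gripper_force: 0.0
```

```bash
cat > pl.py <<'E'
from bail import *
import sys
def obs(N,n='scene'):
    c=np.cos(S);sn=np.sin(S)
    for i in range(N):
        t=arm.get_state()['t'];W=cloud(n,arm.grab_frame(n)[1]).reshape(-1,3);r=W[:,:2]-piv;x=r@[c,sn];y=r@[-sn,c];z=W[:,2]
        b=(np.hypot(x,y)<.033)&(z>.118)&(z<.18);h=(abs(y)<.03)&(abs(x-.016)<.012)&(z>.29)&(z<.345)
        print('%.2f'%t,'pail n%d x %.4f y %.4f ztop'%(b.sum(),np.median(x[b]),np.median(y[b])),'shank n%d x %.4f y %.4f'%(h.sum(),np.median(x[h]),np.median(y[h])))
obs(int(sys.argv[1]),sys.argv[2])
E
python3 pl.py 10 scene; python3 st.py
```

```text
49.90 pail n362 x 0.0141 y 0.0154 ztop shank n50 x 0.0197 y 0.0032
49.95 pail n368 x 0.0143 y 0.0148 ztop shank n48 x 0.0193 y 0.0026
50.00 pail n365 x 0.0139 y 0.0150 ztop shank n49 x 0.0196 y 0.0027
50.05 pail n365 x 0.0141 y 0.0146 ztop shank n50 x 0.0192 y 0.0026
50.10 pail n362 x 0.0136 y 0.0140 ztop shank n48 x 0.0197 y 0.0028
50.15 pail n363 x 0.0141 y 0.0134 ztop shank n48 x 0.0199 y 0.0028
50.20 pail n369 x 0.0137 y 0.0133 ztop shank n47 x 0.0192 y 0.0025
50.25 pail n368 x 0.0140 y 0.0130 ztop shank n49 x 0.0191 y 0.0023
50.30 pail n361 x 0.0137 y 0.0132 ztop shank n47 x 0.0190 y 0.0024
50.35 pail n363 x 0.0138 y 0.0138 ztop shank n47 x 0.0199 y 0.0028
t 50.4
q [-0.6439  0.3803 -0.1674 -1.0781 -1.1296  0.3779]
eef_pos [ 0.5893 -0.1871  0.1544]
ee_rot [-3.1412  0.9429 -2.3903]
force [ 0.2811  0.2989 -0.1512]
width 0.06388599267000362
```

The pail hangs in the hook, nearly still. I'll open fully and withdraw.

Emit:
move_arm:
  rows: "0 0 0 0 0 0 .07;0 0 0 0 0 0 .08;0 0 0 0 0 0 .087;0 0 0 0 0 0 .087;0 0 0 0 0 -.005 .087;0 0 0 0 0 -.01 .087;0 0 0 0 0 -.015 .087;0 0 0 0 0 -.02 .087"

```text
t: 51.4
eef_pos: [0.5588, -0.2154, 0.1845]
ee_rot: [-3.141, 0.943, -2.39]
force: [0.5, -0.3, -0.4]
width: 0.0873
gripper_force: 0.0
```

Emit:
move_arm:
  rows: "0 0 0 0 0 -.025 .087;0 0 0 0 0 -.025 .087;0 0 0 0 0 -.025 .087;0 0 0 0 0 -.02 .087;0 0 0 0 0 0 .087"

```text
t: 52.02
eef_pos: [0.5029, -0.2686, 0.2408]
ee_rot: [-3.137, 0.943, -2.389]
force: [-0.4, 0.3, 0.1]
width: 0.0869
gripper_force: 0.0
```

```bash
python3 pl.py 16 scene; python3 st.py; python3 - <<'E'
from h import *
I,D=arm.grab_frame('scene');J,E=arm.grab_frame('side')
cv2.imwrite('pics/j.png',np.hstack([cv2.resize(I[100:310,90:370],(400,300),interpolation=2),cv2.resize(J[150:300,200:400],(400,300),interpolation=2)]))
E
```

```text
52.02 pail n357 x 0.0136 y 0.0153 ztop shank n49 x 0.0200 y 0.0027
52.08 pail n356 x 0.0138 y 0.0154 ztop shank n47 x 0.0195 y 0.0030
52.12 pail n357 x 0.0134 y 0.0137 ztop shank n46 x 0.0194 y 0.0027
52.17 pail n358 x 0.0133 y 0.0144 ztop shank n47 x 0.0194 y 0.0024
52.23 pail n362 x 0.0135 y 0.0138 ztop shank n47 x 0.0191 y 0.0024
52.27 pail n353 x 0.0135 y 0.0140 ztop shank n46 x 0.0196 y 0.0029
52.33 pail n353 x 0.0142 y 0.0144 ztop shank n47 x 0.0195 y 0.0027
52.38 pail n360 x 0.0138 y 0.0144 ztop shank n47 x 0.0194 y 0.0026
52.42 pail n352 x 0.0134 y 0.0154 ztop shank n50 x 0.0191 y 0.0029
52.48 pail n351 x 0.0132 y 0.0155 ztop shank n48 x 0.0195 y 0.0030
52.52 pail n360 x 0.0135 y 0.0161 ztop shank n46 x 0.0200 y 0.0032
52.58 pail n348 x 0.0139 y 0.0158 ztop shank n48 x 0.0196 y 0.0031
52.62 pail n362 x 0.0138 y 0.0157 ztop shank n50 x 0.0195 y 0.0030
52.67 pail n360 x 0.0137 y 0.0161 ztop shank n48 x 0.0196 y 0.0032
52.73 pail n356 x 0.0134 y 0.0162 ztop shank n49 x 0.0195 y 0.0027
52.77 pail n357 x 0.0137 y 0.0160 ztop shank n48 x 0.0194 y 0.0034
t 52.825
q [-0.8309  0.2837 -0.0964 -0.9748 -1.3595  0.3188]
eef_pos [ 0.5035 -0.2671  0.2395]
ee_rot [-3.1414  0.9428 -2.3904]
force [-0.2973  0.148  -0.3596]
width 0.08721436657839378
```

View pics/j.png

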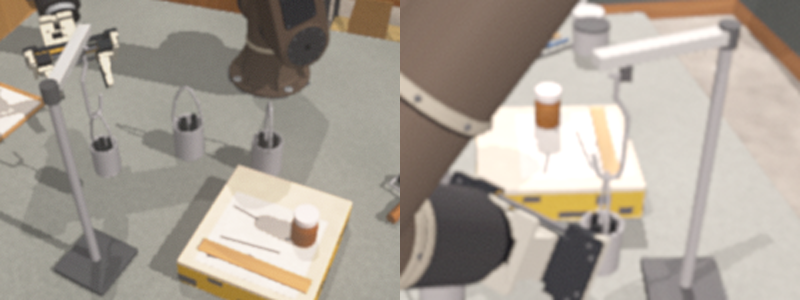

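The pail hangs upright in the hook (scene crop 105,150), sway about 1 mm. The gripper is clear of it, and the jar and rule are in place. Handing in.

```bash
python3 -c "
from station import arm
print(arm.job_done())"
```

```text
the job is handed in; nothing more can be done
None
```

The smallest pail now hangs upright and quiet (about 1 mm of sway) by its bail in the hook, handed in at about 53 s; on the first carry the gripper knocked the steadied hook, so I set the pail back on the stone, steadied the hook again and repeated the lift, leaving the jar, rule and roller where they were.

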